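# Pack the bottle carrier: jar and beaker under the handle, measuring cylinder last

### The job

Pack the white bottle carrier. First stand the mint-capped jar and the glass beaker, in either order, in their own pockets in the middle row under the carrying handle (the jar in the smaller pocket, the beaker in the larger one beside it); only then stand the tall measuring cylinder in the middle bay of the outer row on the robot's right, where it would have barred the way to them. Keep all three upright, set them down rather than drop them, and leave the wash bottle and vials already packed, and the blue lid on the bench, where they are.

Things in the scene. Friction and masses are not known exactly. Their poses are not given: they have to be found in the camera images.
- carrier: White open tray, 222 (x) x 250 (y) mm, fixed to the bench, placed anew each time. Origin: centre of its underside on the bench; its -x side faces the robot's right, its +y end the robot; z up. Floor top 6 mm, outer wall tops 38 mm above the bench. Rows along y: outer (robot's right) x = -107 to -47, middle -44 to 18, rear 21 to 107 mm, parted by 3 mm walls with tops 22 mm above the bench.
- handle_mid (a point): Middle of the fixed carrying handle, at carrier x = 0, y = 0, 200 mm above the bench; runs along the carrier's y. Sleeve 27 mm in diameter for 110 mm, then 8 mm wire that comes down at y = -128 and 128. It bars the way straight down into the middle row, the wash bottle that from behind: come in over the outer row (-x side), gripper leaned 30 to 45 degrees from vertical to that side.
- jar_pocket (a point): Centre of the jar's pocket in the middle row, on the floor (6 mm above the bench), at carrier x = -13, y = 50 mm: the pocket nearer the robot. Axes as the carrier's. 62 (x) x 53 (y) mm inside, walls 16 mm high above its floor.
- beaker_pocket (a point): Centre of the beaker's pocket in the middle row, on the floor (6 mm above the bench), at carrier x = -13, y = -42 mm. Axes as the carrier's. 62 (x) x 63 (y) mm inside, walls 16 mm high above its floor.
- cylinder_bay (a point): Centre of the measuring cylinder's bay in the outer row, on the floor (6 mm above the bench), at carrier x = -77, y = 4 mm. Axes as the carrier's. 60 (x) x 64 (y) mm inside; inner walls 16 mm, the tray's outer wall 32 mm high above its floor. A weighing boat 9 mm high lies in the bay beyond it, the bay nearer the robot is empty.
- jar: Small round reagent jar with a mint-green screw cap (fixed on it), 47 mm in diameter, 83 mm high, about 0.12 kg; body up to 62 mm, cap of 40 mm diameter above. Origin: centre of its underside; z is its axis, up. Stands on the bench.
- beaker: Small clear glass beaker with a pouring lip, 0.04 kg, 66 mm high, to be gripped round the outside (it counts as solid). Origin near the centre of its underside; z up, lip on its y axis. Body 52 mm in diameter, its axis 2 mm to the -y side of the origin; above 48 mm it widens to a rim 55 (x) x 59 (y) mm. Stands on the bench.
- cylinder: Clear 50 ml measuring cylinder, 191 mm high, about 0.09 kg: a tube of 27 mm diameter on a blue hexagonal foot 48 x 56 mm and 7 mm thick. Origin: centre of its underside; z is the tube's axis, up. Any turn of the foot fits the bay. Stands on the bench.
- wash_bottle: Wash bottle with a red cap, already packed in the carrier's rear row, 214 mm high, body 70 mm in diameter; origin on its underside, 24 mm from the body's axis (which lies on its +y side), z up. To be left alone.
- vial_white: Glass vial with a white cap, 21 mm diameter, 45 mm high, already packed in the rear row; origin: centre of its underside. To be left alone.
- vial_red: Glass vial with a red cap, 21 mm diameter, 45 mm high, already packed in the rear row; origin: centre of its underside. To be left alone.
- blue_lid: Blue screw lid lying open side up on the bench, 71 mm diameter, 35 mm high; origin: centre of its underside. To be left alone.
There are look-alikes about, which are no part of the job. What is shaped like the cylinder but orange is not meant. What is shaped like the jar but red is not meant.

How it is judged:
By the outcome, as a careful person would: the job done as asked, in the order asked, and still so for the second after the job is handed in, with the robot touching nothing.
It also fails if it takes over 72 s, if anything falls off the work surface, if the arm or the gripper's body presses on something with over 40 N, if the wrist force passes 120 N, or if a joint passes its speed limit or range.

### The arm

A 7-joint arm with a two-finger parallel gripper is mounted at the origin on a cart in front of the work surface, level with it; the furniture and walls round the work are solid. World frame = base frame: x ahead of the robot, y to its left, z up, the work surface at z = 0. Lengths are in m, angles in rad, forces in N, time in s.
With the tool pointing down it reaches from about 0.35 to 0.9 m from the base axis. Payload 8.1 kg.
Tool frame: the origin (TCP) lies midway between the tips of the shut fingers; the grasp point (between the pads) lies 19 mm behind it; z points along the fingers, y is the direction in which the jaws open and shut (so a half turn about z gives the same grasp; the last joint's range is limited). The gripper opens to 92 mm and grips with 3 to 60 N. Pads are 19 mm wide; open, the fingers measure 130 mm over their backs; the gripper's body (75 mm by 190 mm) begins 47 mm behind the grasp point.
Start: joints at [1.125, 0.434, 0.025, 1.573, -0.012, 1.134, -0.075], TCP at [0.21, -0.589, 0.198] pointing down, gripper open.
Joint ranges: [-2.62, 2.62], [-0.44, 2.09], [-1.27, 1.32], [0.08, 2.57], [-1.32, 4.46], [0.12, 2], [-2.74, 2.74]. Speed limits (rad/s): [2.22, 2.22, 3.01, 3.01, 3.14, 3.14, 3.14].

### API

Orientations are given as a rotation vector (axis times angle).
In Python, from cell import arm gives the robot as it stands. The module is installed in compiled form; this text tells all that it offers.
- The arm moves only by the tool jog_arm, never from a script. Its argument "increments" is a list of rows, each an object with "slide": the shift along the tool's x, y, z in mm, a list of three; "roll": the turn about the tool's z in rad; "gripper": the opening, from 0 (shut) to 1 (fully open). In form: [{"slide": [x, y, z], "roll": roll, "gripper": gripper}, ...]. A call has exactly 10 rows; each row is the pose to reach, as a shift and turn from the pose commanded when the call began, along the tool's axes at that moment; what a row does not reach only later rows make up. A row lasts 1/12 s, in which the tool goes at most 41.7 mm and 7.16 degrees, less where a joint would pass 70% of its speed; a pose out of reach is approached as far as the arm can. A call with a gripper value outside its range is refused whole. The fingers move at their own pace and stop on an object; "newtons" is the grip in N (left out, the last holds). Time passes only in rows, so rows that repeat a pose let the fingers close, or fill a call up. It gives the time, the measured TCP pose, the force and the opening at its end, in the units of the state.
- arm.observe(): the state, without advancing time (a new reading comes with each control period).
- arm.get_image(name): name is "scene" or "top" or "wrist"; returns a dict with "frame" (420x560x3 uint8, blue, green, red), "depth" (420x560 float32, m along the optical axis (not along the pixel's ray), 0 where there is no reading), "intrinsics" (3x3 intrinsics, pixels), "dist_coeffs" ([k1, k2, p1, p2, k3] as OpenCV has them; the pictures are not rectified), "R" (3x3) and "t" (3): a world point X has camera coordinates R X + t; the wrist camera has in their place "hand_eye" (4x4, takes a point from camera to tool coordinates, whose origin is the TCP and whose axes are the flange's). Camera axes: x right, y down, z forward; pixel columns grow to the right and rows downward; lengths in m; the calibration is good to about 2 mm. A picture is of the moment at which its call begins: read the wrist's pose just before it.
- arm.sign_off(): hands the job in, once; it reports no verdict.
The state is a dict: "clock": time; "joints": joint angles; "dq": joint speeds; "joint_efforts": joint torques, N m; "position": TCP position; "ee_rot": TCP orientation; "force": force on the tool from outside, world axes, zero at the start; "ft_torque": the same for the moment, N m; "width": opening from 0.0 (shut) to 1.0 (fully open).
Only numpy, scipy, OpenCV 4.12 (cv2) and the standard library are available. Lean on these libraries where they do the work, as an engineer would, in place of code of your own. Each camera call takes 0.05 s, during which the arm holds its last target.

## Working session

There is one attempt and no reset: what is moved stays moved. The work goes in short steps, Python scripts to look and compute and a tool call to move; the robot and the scene stay as the last step left them, time stands still between calls to the robot, and variables do not carry over. Pictures are saved under pics/ and viewed, and the job is handed in when it is done.

Besides the shell and the picture viewer there is one more tool, called after "Call:" in YAML: its name, and indented under it one key for each argument. jog_arm: Moves the arm, as the interface text tells. Its arguments: {"type":"object","properties":{"increments":{"type":"array"},"newtons":{"type":"number"}},"required":["increments"]}

```bash
mkdir -p pics; ls; cat > h.py <<'E'
import numpy as np, cv2
from cell import arm
from scipy.spatial.transform import Rotation as Ro
def grab(name,fn=None):
    o=arm.observe(); im=arm.get_image(name)
    if fn: cv2.imwrite('pics/'+fn,im['frame'])
    if name=='wrist':
        T=np.eye(4);T[:3,:3]=Ro.from_rotvec(o['ee_rot']).as_matrix();T[:3,3]=o['position']
        W=T@np.array(im['hand_eye']); im['R']=W[:3,:3].T; im['t']=-im['R']@W[:3,3]
    return im
def rays(im,px):
    u=cv2.undistortPoints(np.array(px,float).reshape(-1,1,2),np.array(im['intrinsics']),np.array(im['dist_coeffs'])).reshape(-1,2)
    R=np.array(im['R']);t=np.array(im['t']).ravel()
    d=np.c_[u,np.ones(len(u))]@R
    return -R.T@t,d
def plane(im,px,z):
    c,d=rays(im,px); return c+d*((z-c[2])/d[:,2])[:,None]
def cloud(im):
    D=np.array(im['depth']);h,w=D.shape
    g=np.stack(np.meshgrid(np.arange(w),np.arange(h)),-1).reshape(-1,2)
    c,d=rays(im,g); P=c+d*D.reshape(-1,1); P=P.reshape(h,w,3); P[D==0]=np.nan; return P
def proj(im,X):
    r=cv2.Rodrigues(np.array(im['R']))[0]
    return cv2.projectPoints(np.array(X,float).reshape(-1,1,3),r,np.array(im['t'],float),np.array(im['intrinsics']),np.array(im['dist_coeffs']))[0].reshape(-1,2)
E
python3 - <<'E'
from h import *
print(arm.observe())
for n in ['scene','top','wrist']:
    im=grab(n,n+'0.png'); np.savez(n+'0.npz',**im)
    R=np.array(im['R']);t=np.array(im['t']).ravel();print(n,-R.T@t,R[2],im['dist_coeffs'])
E
```

```text
pics
{'clock': 0.0, 'joints': array([ 1.12541365,  0.43521005,  0.02495445,  1.57410686, -0.01157556,
        1.13401237, -0.0750989 ]), 'dq': array([-6.85558370e-04, -5.86968466e-04, -9.65056886e-04,  1.06304024e-03,
        5.43652682e-04, -3.05451817e-05,  3.66699759e-04]), 'joint_efforts': array([-3.34879610e-05, -6.67852378e+01,  9.85498242e-01, -3.14455855e+01,
       -6.04852522e-02,  4.28826793e-02,  1.24040762e-04]), 'position': array([ 0.20982057, -0.58812457,  0.19744907]), 'ee_rot': array([-3.09406288e+00, -5.35483434e-01,  6.69008939e-04]), 'force': array([ 0.05455779, -0.18993945,  0.03551666]), 'ft_torque': array([-0.03553628,  0.043801  , -0.00360602]), 'width': 0.9990520137873575}
scene [0.41372187 1.11608842 1.16622159] [ 0.14969485 -0.73636041 -0.65982179] [0.03688289 0.         0.         0.         0.        ]
top [ 0.46258034 -0.00417007  1.6897773 ] [ 1.10967544e-01  3.94690849e-04 -9.93823952e-01] [-0.14070645  0.          0.          0.          0.        ]
wrist [ 0.28310861 -0.56188966  0.38456463] [-0.27008197 -0.09515145 -0.95812417] [-0.0877065  0.         0.         0.         0.       ]
```

View pics/scene0.png

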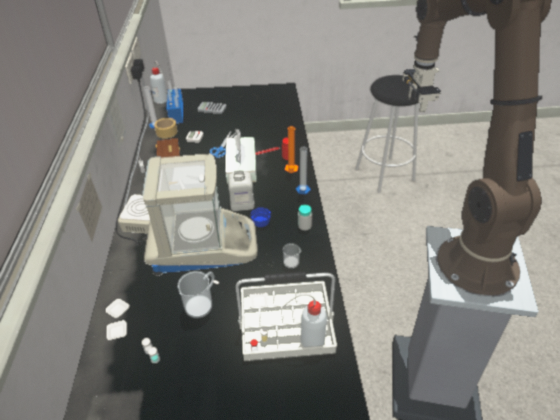

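View pics/top0.png

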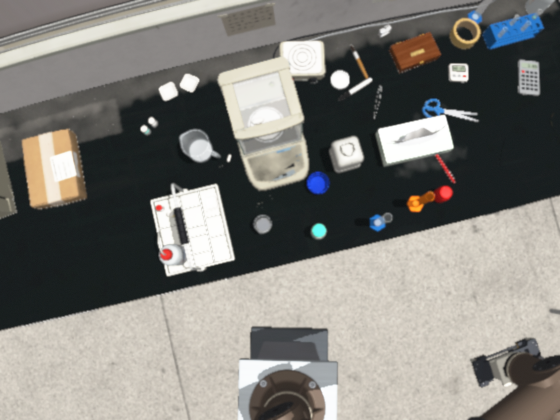

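View pics/wrist0.png

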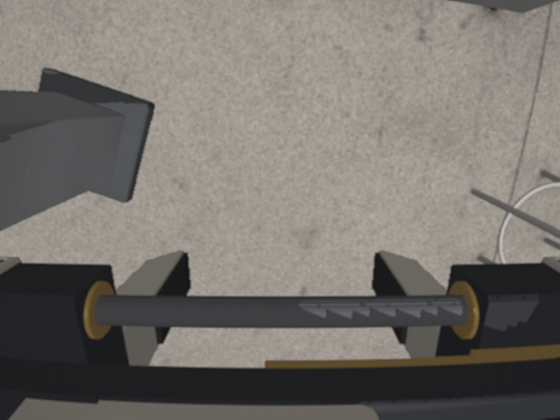

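```bash
python3 - <<'E'
import numpy as np,cv2
t=cv2.imread('pics/top0.png');s=cv2.imread('pics/scene0.png')
cv2.imwrite('pics/t_a.png',cv2.resize(t[165:285,140:260],None,fx=5,fy=5,interpolation=cv2.INTER_CUBIC))
cv2.imwrite('pics/t_b.png',cv2.resize(t[160:250,240:400],None,fx=5,fy=5,interpolation=cv2.INTER_CUBIC))
cv2.imwrite('pics/s_a.png',cv2.resize(s[110:370,220:350],None,fx=2.3,fy=2.3,interpolation=cv2.INTER_CUBIC))
E
```

```text
(no output)
```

View pics/t_a.png

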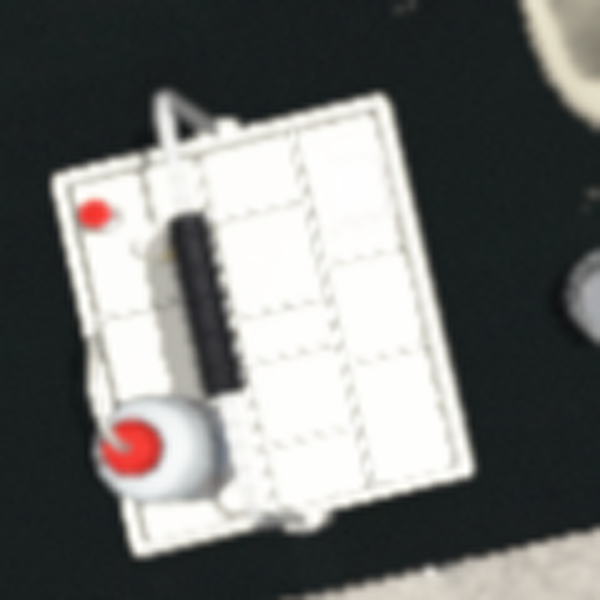

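View pics/t_b.png

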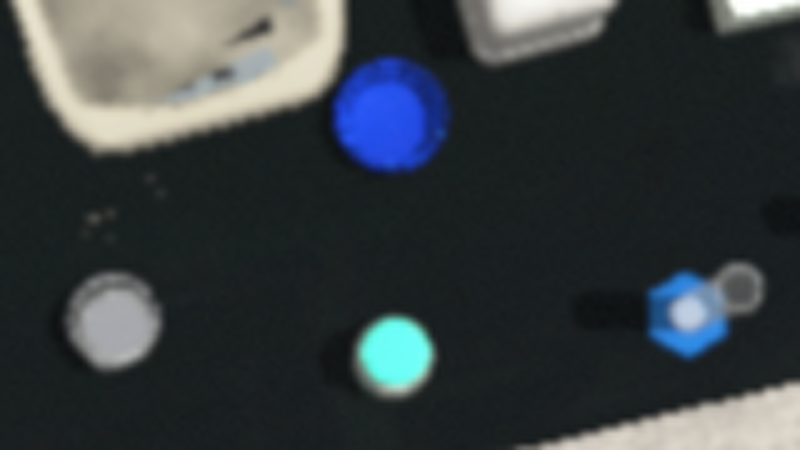

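View pics/s_a.png

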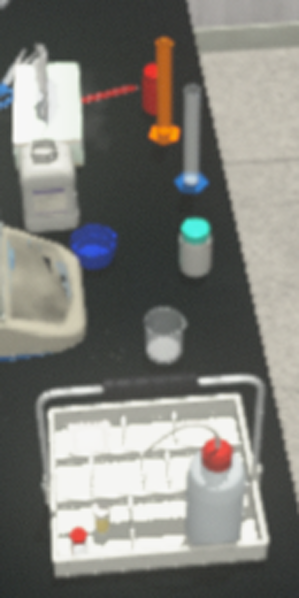

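```bash
cat > meas.py <<'E'
from h import *
def load(n):
    z=np.load(n,allow_pickle=True); return {k:z[k] for k in z.files}
if __name__=='__main__':
    T=load('top0.npz');S=load('scene0.npz')
    for nm,im in (('top',T),('scene',S)):
        f=im['frame'];hsv=cv2.cvtColor(f,cv2.COLOR_BGR2HSV)
        def blobs(lo,hi,mn=15):
            m=cv2.inRange(hsv,lo,hi);n,l,st,c=cv2.connectedComponentsWithStats(m)
            return [(i,c[i],st[i],l==i) for i in range(1,n) if st[i][4]>mn]
        print(nm)
        for _,c,st,m in blobs((75,90,120),(95,255,255)):
            print(' mint',c,st,plane(im,[c],.083)[0])
        for _,c,st,m in blobs((100,110,60),(115,255,255)):
            print(' blue',c,st,plane(im,[c],.0045)[0])
        for _,c,st,m in blobs((116,110,60),(130,255,255)):
            print(' dblue',c,st,plane(im,[c],.035)[0])
    f=T['frame'];hsv=cv2.cvtColor(f,cv2.COLOR_BGR2HSV)
    m=cv2.inRange(hsv,(0,0,170),(179,90,255));m[:,:148]=0;m[:,240:]=0;m[:180]=0;m[280:]=0
    n,l,st,c=cv2.connectedComponentsWithStats(m);i=1+np.argmax(st[1:,4]);
    cc=np.argwhere(l==i)[:,::-1]
    X=plane(T,cc,.038)[:,:2]
    r=cv2.minAreaRect((X*1000).astype(np.float32));print('carrier',r)
    P=cloud(T)
    print('beaker px world', P[225,263],P[231,319],P[222,378],P[230,193])
    # beaker: depth blob
    sub=P[205:245,245:282];h=sub[...,2]
    for a,b in ((.02,.04),(.04,.06),(.055,.08)):
        q=sub[(h>a)&(h<b)]
        if len(q): print('beaker h',a,b,len(q),q.mean(0),q.min(0),q.max(0))
E
python3 meas.py
```

```text
top
 mint [318.51898734 229.67088608] [312 223  15  14 158] [ 0.57185475 -0.0847753   0.083     ]
 blue [470.73529412  13.91176471] [468  10   7   9  34] [ 1.36203894 -0.62362452  0.0045    ]
 blue [512.08172706  31.28527371] [ 482   13   63   37 1297] [ 1.30496952 -0.77572333  0.0045    ]
 blue [478.83870968  19.29032258] [475  16   7   7  31] [ 1.34292027 -0.65274942  0.0045    ]
 blue [431.88167939 107.32061069] [421  98  23  19 262] [ 1.00467975 -0.47013116  0.0045    ]
 blue [317.68845316 182.59477124] [306 171  24  24 459] [ 0.73319999 -0.0830377   0.0045    ]
 blue [375.71515152 223.33333333] [369 214  17  18 165] [ 0.60245173 -0.27695667  0.0045    ]
scene
 mint [304.65217391 209.73043478] [299 205  13  11 115] [ 0.57008358 -0.07841866  0.083     ]
 blue [175.79945055 107.32417582] [166  89  18  34 364] [ 1.30680618 -0.8030815   0.0045    ]
 blue [216.6875 150.55  ] [210 146  15  11  80] [ 1.0071311  -0.48016489  0.0045    ]
 blue [302.92405063 189.73417722] [296 185  15   9  79] [ 0.60437404 -0.27773548  0.0045    ]
 blue [260.89333333 216.15      ] [251 207  20  20 300] [ 0.73258343 -0.10538886  0.0045    ]
 blue [177.59074733 267.91103203] [153 265  63   7 281] [0.94690939 0.17914635 0.0045    ]
carrier ((577.2717895507812, 325.1783447265625), (294.1742248535156, 233.00975036621094), 13.463255882263184)
beaker px world [0.58819193 0.09376187 0.00312688] [ 0.56751308 -0.08618973  0.08632403] [ 0.59958382 -0.27005296  0.09140424] [0.56539821 0.32320989 0.00877759]
beaker h 0.02 0.04 11 [0.60141146 0.09529805 0.03047766] [0.57091306 0.07218932 0.0224081 ] [0.6149787  0.11497748 0.0364778 ]
beaker h 0.04 0.06 29 [0.59547438 0.09060389 0.05396049] [0.56175108 0.06517317 0.04157011] [0.61581897 0.11658307 0.05996356]
beaker h 0.055 0.08 47 [0.590273   0.0933183  0.06079425] [0.5611076  0.06500491 0.05502548] [0.61581897 0.11658307 0.07011774]
```

```bash
python3 - <<'E'
from meas import *
T=load('top0.npz');S=load('scene0.npz')
k=np.array([(52,174),(388,94),(474,476),(137,557)])
px=(k+.5)/5-.5+[140,165]
X=plane(T,px,.038)[:,:2];print(X, [np.linalg.norm(X[i]-X[(i+1)%4]) for i in range(4)],X.mean(0))
# far-left, far-right, near-right, near-left ; carrier x: right->left ; y: far->near
xs=np.array([(111,-125),(-111,-125),(-111,125),(111,125)])/1000
M,_=cv2.estimateAffinePartial2D(xs.astype(np.float64),X)
A=X-X.mean(0);U,s,Vt=np.linalg.svd(xs.T@A);R=(U@Vt).T
print('yaw',np.degrees(np.arctan2(R[1,0],R[0,0])),X.mean(0), np.linalg.norm(M[:,0]))
c=X.mean(0)
np.savez('car.npz',R=R,c=c)
R3=np.eye(3);R3[:2,:2]=R
def W(p): return R3@np.array(p)+[*c,0]
for n,p in dict(jar=(-.013,.05,.006),beak=(-.013,-.042,.006),cyl=(-.077,.004,.006),hm=(0,0,.2)).items(): print(n,W(p))
for nm,im in (('top',T),('scene',S)):
    f=cv2.resize(im['frame'],None,fx=3,fy=3,interpolation=cv2.INTER_CUBIC)
    def line(pts,col):
        q=(proj(im,[W(p) for p in pts])+.5)*3-.5
        cv2.polylines(f,[np.int32(q*8)],False,col,1,cv2.LINE_AA,3)
    a=.111;b=.125
    line([(-a,-b,.038),(a,-b,.038),(a,b,.038),(-a,b,.038),(-a,-b,.038)],(0,0,255))
    line([(-a,-b,.0),(a,-b,.0),(a,b,.0),(-a,b,.0),(-a,-b,.0)],(0,255,255))
    for x in(-.0455,.0195): line([(x,-b,.022),(x,b,.022)],(255,0,0))
    for x,y,w,h in ((-.013,.05,.062,.053),(-.013,-.042,.062,.063),(-.077,.004,.06,.064)):
        line([(x+i*w/2,y+j*h/2,.022) for i,j in((-1,-1),(1,-1),(1,1),(-1,1),(-1,-1))],(0,160,0))
    line([(0,-.055,.2),(0,.055,.2)],(255,0,255))
    q=proj(im,[W((0,0,0))])[0]*3
    x,y=np.int32(q);cv2.imwrite('pics/ov_%s.png'%nm,cv2.resize(f[y-160:y+160,x-180:x+180],None,fx=1.8,fy=1.8))
E
```

```text
[[0.65969829 0.46422131]
 [0.71735342 0.2450787 ]
 [0.47165202 0.18003358]
 [0.41328806 0.39597208]] [np.float64(0.2266000806155673), np.float64(0.2541653881624922), np.float64(0.2236868116795425), np.float64(0.2556872210460647)] [0.56549795 0.32132642]Traceback (most recent call last):
  File "<stdin>", line 8, in <module>
cv2.error: OpenCV(4.12.0) /io/opencv/modules/calib3d/src/ptsetreg.cpp:1108: error: (-215:Assertion failed) count >= 0 && to.checkVector(2) == count in function 'estimateAffinePartial2D'
```

```bash
cat > ov.py <<'E'
from meas import *
T=load('top0.npz');S=load('scene0.npz')
k=np.array([(52,174),(388,94),(474,476),(137,557)])
px=(k+.5)/5-.5+[140,165]
X=plane(T,px,.038)[:,:2]
xs=np.array([(111,-125),(-111,-125),(-111,125),(111,125)])/1000
A=X-X.mean(0);U,s,Vt=np.linalg.svd(xs.T@A);R=(U@Vt).T
print('yaw',np.degrees(np.arctan2(R[1,0],R[0,0])),X.mean(0),np.linalg.det(R))
c=X.mean(0)
np.savez('car.npz',R=R,c=c)
R3=np.eye(3);R3[:2,:2]=R
def W(p): return R3@np.array(p)+[*c,0]
for n,p in dict(jar=(-.013,.05,.006),beak=(-.013,-.042,.006),cyl=(-.077,.004,.006),hm=(0,0,.2)).items(): print(n,W(p))
for nm,im in (('top',T),('scene',S)):
    f=cv2.resize(im['frame'],None,fx=3,fy=3,interpolation=cv2.INTER_CUBIC)
    def line(pts,col):
        q=(proj(im,[W(p) for p in pts])+.5)*3-.5
        cv2.polylines(f,[np.int32(q*8)],False,col,1,cv2.LINE_AA,3)
    a=.111;b=.125
    line([(-a,-b,.038),(a,-b,.038),(a,b,.038),(-a,b,.038),(-a,-b,.038)],(0,0,255))
    line([(-a,-b,.0),(a,-b,.0),(a,b,.0),(-a,b,.0),(-a,-b,.0)],(0,255,255))
    for x in(-.0455,.0195): line([(x,-b,.022),(x,b,.022)],(255,0,0))
    for x,y,w,h in ((-.013,.05,.062,.053),(-.013,-.042,.062,.063),(-.077,.004,.06,.064)):
        line([(x+i*w/2,y+j*h/2,.022) for i,j in((-1,-1),(1,-1),(1,1),(-1,1),(-1,-1))],(0,160,0))
    line([(0,-.055,.2),(0,.055,.2)],(255,0,255))
    q=proj(im,[W((0,0,0))])[0]*3
    x,y=np.int32(q);cv2.imwrite('pics/ov_%s.png'%nm,cv2.resize(f[y-160:y+160,x-180:x+180],None,fx=1.8,fy=1.8))
E
python3 ov.py
```

```text
yaw 105.05692378417508 [0.56549795 0.32132642] 1.0000000000000009
jar [0.52059166 0.2957838  0.006     ]
beak [0.60943313 0.31968343 0.006     ]
cyl [0.58163822 0.24593085 0.006     ]
hm [0.56549795 0.32132642 0.2       ]
```

View pics/ov_top.png

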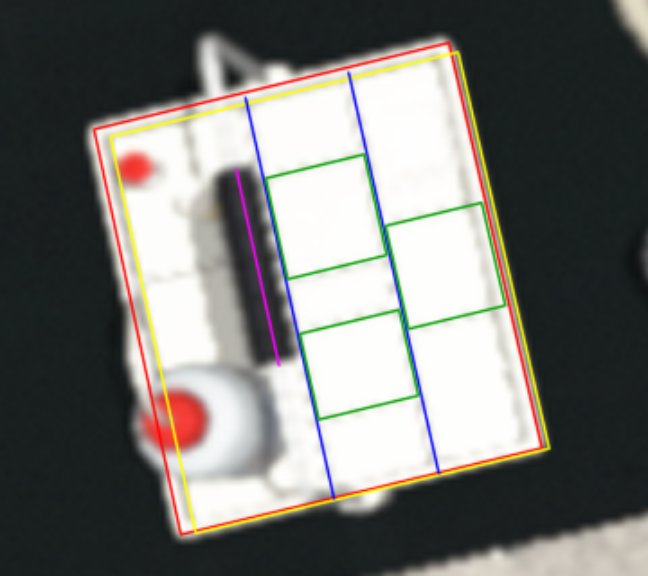

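View pics/ov_scene.png

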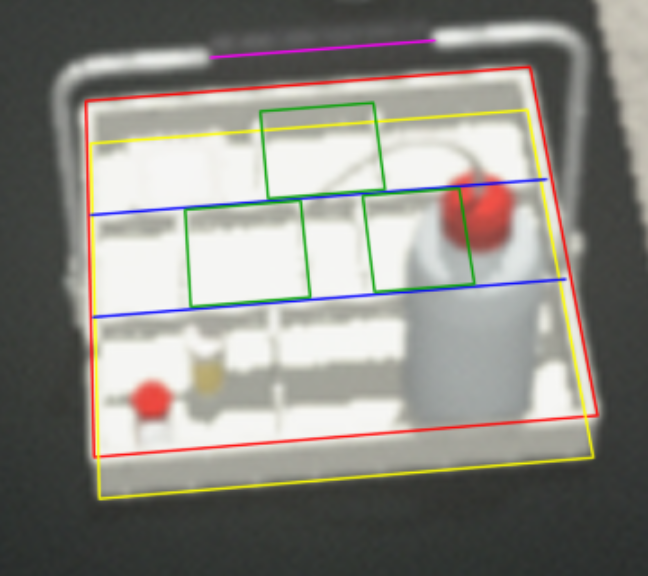

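Call:
jog_arm:
  increments:
    - {"slide": [29,-28,-20],"roll": -0.12,"gripper": 1}
    - {"slide": [58,-56,-40],"roll": -0.24,"gripper": 1}
    - {"slide": [87,-84,-60],"roll": -0.36,"gripper": 1}
    - {"slide": [115,-112,-80],"roll": -0.48,"gripper": 1}
    - {"slide": [144,-140,-100],"roll": -0.6,"gripper": 1}
    - {"slide": [173,-168,-120],"roll": -0.72,"gripper": 1}
    - {"slide": [202,-196,-140],"roll": -0.84,"gripper": 1}
    - {"slide": [231,-224,-160],"roll": -0.96,"gripper": 1}
    - {"slide": [260,-252,-180],"roll": -1.08,"gripper": 1}
    - {"slide": [290,-280,-200],"roll": -1.2,"gripper": 1}

```text
clock: 0.98
position: [0.3756, -0.2523, 0.3845]
ee_rot: [2.246, 2.196, -0.001]
force: [1.9, -0.5, 0.5]
width: 1.002
```

```bash
cat > st.py <<'E'
from h import *
import json
o=arm.observe()
R=Ro.from_rotvec(o['ee_rot']).as_matrix()
print('t',round(o['clock'],2),'j',np.round(o['joints'],3),'p',np.round(o['position'],4),'w',round(o['width'],3),'F',np.round(o['force'],1))
print('x',np.round(R[:,0],3),'y',np.round(R[:,1],3),'z',np.round(R[:,2],3))
open('log.jsonl','a').write(json.dumps([list(o['joints']),list(o['position']),list(o['ee_rot'])])+'\n')
def to(tool_target):  # world target -> slide mm
    return np.round(R.T@(np.array(tool_target)-o['position'])*1000,1)
E
python3 st.py
```

```text
t 0.98 j [ 0.81   0.068 -0.36   1.612  0.025  1.466  0.426] p [ 0.3756 -0.2523  0.3845] w 1.002 F [ 1.9 -0.5  0.5]
x [ 0.022  1.    -0.   ] y [ 1.    -0.022 -0.   ] z [-0. -0. -1.]
```

```bash
python3 - <<'E'
from h import *
im=grab('wrist','w1.png'); np.savez('w1.npz',**im)
from st import *
print(to([.56,.2,.42]))
E
```

```text
t 1.03 j [ 0.805  0.065 -0.371  1.606  0.021  1.469  0.429] p [ 0.3808 -0.2451  0.3884] w 0.999 F [3.5 6.  3.4]
x [ 0.004  1.    -0.   ] y [ 1.    -0.004  0.006] z [ 0.006 -0.    -1.   ]
[445.8 177.7 -30.6]
```

View pics/w1.png

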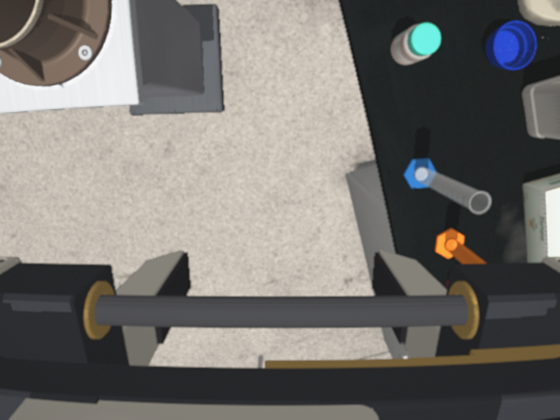

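Call:
jog_arm:
  increments:
    - {"slide": [36,14,-3],"roll": -0.05,"gripper": 1}
    - {"slide": [73,28,-6],"roll": -0.1,"gripper": 1}
    - {"slide": [110,42,-9],"roll": -0.15,"gripper": 1}
    - {"slide": [147,56,-12],"roll": -0.2,"gripper": 1}
    - {"slide": [184,70,-15],"roll": -0.26,"gripper": 1}
    - {"slide": [221,84,-18],"roll": -0.26,"gripper": 1}
    - {"slide": [258,98,-21],"roll": -0.26,"gripper": 1}
    - {"slide": [295,112,-24],"roll": -0.26,"gripper": 1}
    - {"slide": [332,126,-27],"roll": -0.26,"gripper": 1}
    - {"slide": [340,140,-30],"roll": -0.26,"gripper": 1}

```text
clock: 1.87
position: [0.5244, 0.0887, 0.4136]
ee_rot: [-1.939, -2.469, -0.003]
force: [-0.4, 0.2, 0.0]
width: 1.007
```

```bash
python3 - <<'E'
from h import *
im=grab('wrist','w2.png'); np.savez('w2.npz',**im)
from st import *
print(to([.56,.2,.42]))
E
```

```text
t 1.92 j [ 0.254  0.258 -0.686  1.361  0.16   1.578 -0.177] p [0.5269 0.0869 0.4132] w 1.004 F [-0.  -1.1 -1. ]
x [-0.235  0.972  0.003] y [0.972 0.235 0.001] z [-0.     0.003 -1.   ]
[102.2  58.8  -6.5]
```

View pics/w2.png

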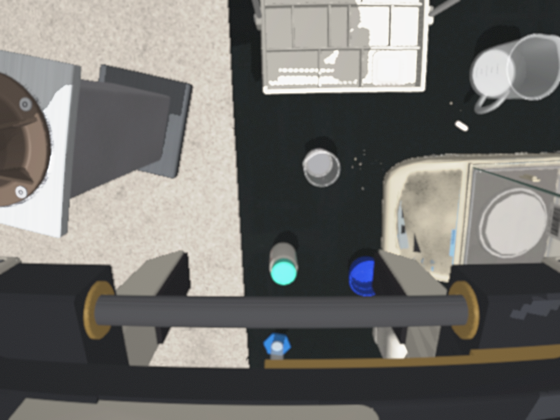

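Call:
jog_arm:
  increments:
    - {"slide": [35,6,-8],"roll": -0.02,"gripper": 1}
    - {"slide": [70,12,-16],"roll": -0.02,"gripper": 1}
    - {"slide": [105,18,-24],"roll": -0.02,"gripper": 1}
    - {"slide": [140,24,-30],"roll": -0.02,"gripper": 1}
    - {"slide": [140,24,-30],"roll": -0.02,"gripper": 1}
    - {"slide": [140,24,-30],"roll": -0.02,"gripper": 1}
    - {"slide": [140,24,-30],"roll": -0.02,"gripper": 1}
    - {"slide": [140,24,-30],"roll": -0.02,"gripper": 1}
    - {"slide": [140,24,-30],"roll": -0.02,"gripper": 1}
    - {"slide": [140,24,-30],"roll": -0.02,"gripper": 1}

```text
clock: 2.75
position: [0.5166, 0.2222, 0.4434]
ee_rot: [1.927, 2.48, -0.001]
force: [-0.3, 1.2, -0.6]
width: 1.003
```

```bash
python3 - <<'E'
from h import *
im=grab('wrist','w3.png'); np.savez('w3.npz',**im)
from st import *
E
```

```text
t 2.8 j [-0.006  0.323 -0.732  1.218  0.216  1.677 -0.439] p [0.5165 0.2224 0.4435] w 0.999 F [ 0.8  0.8 -0.2]
x [-0.247  0.969 -0.   ] y [0.969 0.247 0.   ] z [ 0. -0. -1.]
```

View pics/w3.png

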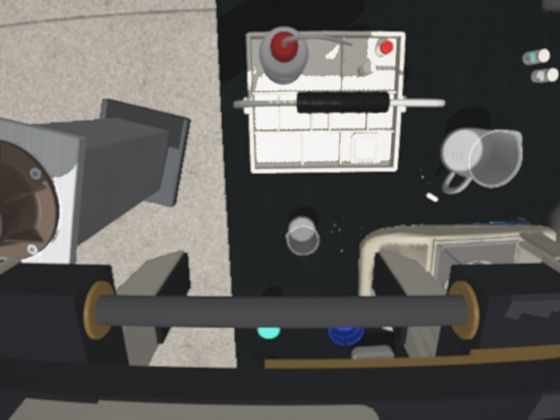

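```bash
python3 - <<'E'
import cv2
f=cv2.imread('pics/w3.png');cv2.imwrite('pics/w3c.png',cv2.resize(f[15:185,230:450],None,fx=3.5,fy=3.5,interpolation=cv2.INTER_CUBIC))
f=cv2.imread('pics/w2.png');cv2.imwrite('pics/w2c.png',cv2.resize(f[140:290,250:350],None,fx=4,fy=4,interpolation=cv2.INTER_CUBIC))
E
```

```text
(no output)
```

View pics/w3c.png

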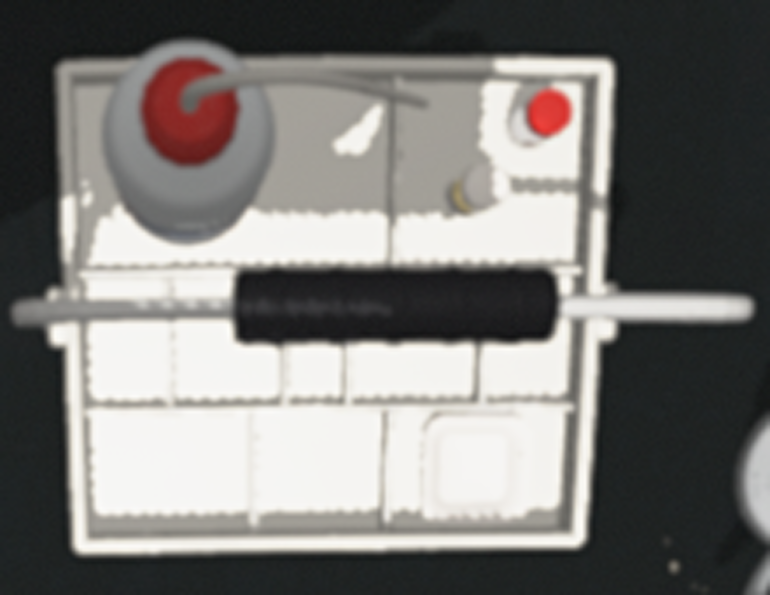

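View pics/w2c.png

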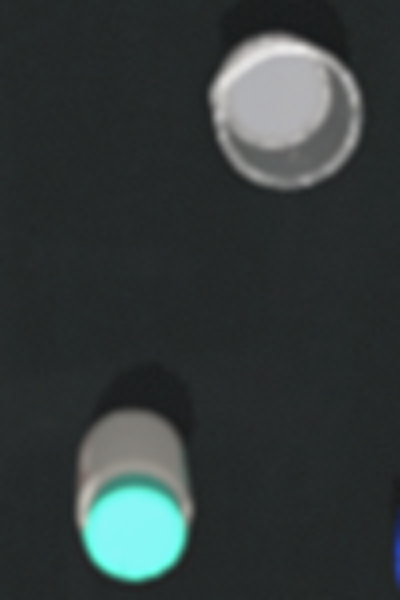

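```bash
cat > carfit.py <<'E'
from meas import *
def unpx(k,s,off): return (np.array(k,float)+.5)/s-.5+off
def fit(xs,X):
    xs=np.array(xs);xc=xs.mean(0);Xc=X.mean(0);U,s,Vt=np.linalg.svd((xs-xc).T@(X-Xc));R=(U@Vt).T
    return R,Xc-R@xc
if __name__=='__main__':
    im=load('w3.npz')
    # order: near-left(-> carrier (+x,+y)), (+x,-y), (-x,-y), (-x,+y)
    X=plane(im,unpx([(57,62),(613,60),(586,546),(74,553)],3.5,[230,15]),.038)[:,:2]
    xs=np.array([(111,125),(111,-125),(-111,-125),(-111,125)])/1000
    R,c=fit(xs,X);print('corners',np.degrees(np.arctan2(R[1,0],R[0,0])),c,np.round((X-(xs@R.T+c))*1000,1))
    # dividers tops z .022 : outer bay walls lines at y
    q=unpx([(252,440),(385,440),(282,380),(343,380),(168,380),(477,380),(250,404),(400,404)],3.5,[230,15])
    Y=plane(im,q,.022)[:,:2]
    print('carrier coords dividers',np.round((Y-c)@R*1000,1),'expect y outer 37.5,-29.5; mid 22,-9(.5..),78,-75; x -45.5')
    h=plane(im,unpx([(237,305),(555,305)],3.5,[230,15]),.2)[:,:2];print('handle',(h-c)@R*1000)
    np.savez('car.npz',R=R,c=c)
    for n,p in dict(jar=(-.013,.05),beak=(-.013,-.042),cyl=(-.077,.004)).items(): print(n,R@np.array(p)+c)
    # objects
    w2=load('w2.npz')
    def circ(px): (cx,cy),r=cv2.minEnclosingCircle(np.array(px,np.float32)); return cx,cy
    hsv=cv2.cvtColor(w2['frame'],cv2.COLOR_BGR2HSV);m=cv2.inRange(hsv,(75,90,120),(95,255,255))
    p=np.argwhere(m)[:,::-1];p=p[(p[:,1]<290)]
    X=plane(w2,p,.083);(a,r)=cv2.minEnclosingCircle((X[:,:2]*1000).astype(np.float32));print('jar cap',a,r)
    # beaker rim ellipse: 
    e=unpx([(215,110),(287,188),(361,115),(283,40),(240,170),(340,165)],4,[250,140])
    X=plane(w2,e,.066);print('beaker rim',cv2.fitEllipse((X[:,:2]*1000).astype(np.float32)))
    e=unpx([(222,98),(330,98),(275,150),(275,52)],4,[250,140]);X=plane(w2,e,.003);print('beaker base',X[:,:2].round(4).tolist(), (X[:2].mean(0)[0],X[2:].mean(0)[1]))
    for n in('w1','w2'):
        im=load(n+'.npz');hsv=cv2.cvtColor(im['frame'],cv2.COLOR_BGR2HSV);m=cv2.inRange(hsv,(100,120,80),(115,255,255))
        nn,l,st,c2=cv2.connectedComponentsWithStats(m)
        for i in range(1,nn):
            if st[i,4]>60:
                X=plane(im,np.argwhere(l==i)[:,::-1],.007);print(n,'blue',st[i],cv2.minEnclosingCircle((X[:,:2]*1000).astype(np.float32)))
E
python3 carfit.py
```

```text
corners 105.1683955206565 [0.56636143 0.32247173] [[-1.   0.8]
 [ 0.4  0.9]
 [ 1.7 -0.5]
 [-1.  -1.2]]
carrier coords dividers [[-60.   38. ]
 [-60.8 -27.6]
 [-31.2  23.4]
 [-31.6  -6.4]
 [-30.4  78.8]
 [-32.1 -72.1]
 [-42.5  39. ]
 [-43.4 -34.6]] expect y outer 37.5,-29.5; mid 22,-9(.5..),78,-75; x -45.5
handle [[  1.37244186  53.12712048]
 [  0.65460153 -55.66631193]]
jar [0.52150492 0.2968418 ]
beak [0.61029973 0.32091423]
cyl [0.58264836 0.24710771]
jar cap (569.9591674804688, -83.21640014648438) 23.309968948364258
beaker rim ((588.3900756835938, 93.36920166015625), (56.370059967041016, 57.90538024902344), 35.09324264526367)
beaker base [[0.5685, 0.0853], [0.6137, 0.0964], [0.5966, 0.0688], [0.5855, 0.1098]] (np.float64(0.5910872344332112), np.float64(0.08932941892534413))
w1 blue [ 486   20   52   51 1994] ((742.866943359375, -80.1798095703125), 43.983123779296875)
w1 blue [403 158  34  31 503] ((605.018310546875, -281.2320556640625), 28.449684143066406)
w2 blue [348 257  27  39 855] ((735.1821899414062, -93.41957092285156), 43.18904113769531)
w2 blue [263 333  28  22 330] ((604.6491088867188, -281.28472900390625), 29.378925323486328)
```

Call:
jog_arm:
  increments:
    - {"slide": [36,-19,-6],"roll": 0,"gripper": 1}
    - {"slide": [72,-38,-12],"roll": 0,"gripper": 1}
    - {"slide": [108,-57,-18],"roll": 0,"gripper": 1}
    - {"slide": [144,-76,-24],"roll": 0,"gripper": 1}
    - {"slide": [180,-95,-30],"roll": 0,"gripper": 1}
    - {"slide": [216,-114,-36],"roll": 0,"gripper": 1}
    - {"slide": [250,-136,-42],"roll": 0,"gripper": 1}
    - {"slide": [282,-160,-48],"roll": 0,"gripper": 1}
    - {"slide": [314,-185,-54],"roll": 0,"gripper": 1}
    - {"slide": [345,-212,-60],"roll": 0,"gripper": 1}

```text
clock: 3.63
position: [0.2241, 0.5055, 0.5038]
ee_rot: [1.927, 2.481, 0.0]
force: [0.8, 0.8, -0.2]
width: 0.998
```

```bash
python3 - <<'E'
from st import *
print(to([-.17,.63,.52]))
E
```

```text
t 3.63 j [-0.711  0.343 -0.858  1.073  0.267  1.83  -1.219] p [0.2241 0.5055 0.5038] w 0.998 F [ 0.8  0.8 -0.2]
x [-0.248  0.969 -0.   ] y [0.969 0.248 0.   ] z [ 0.  0. -1.]
[ 218.2 -351.   -16.4]
```

Call:
jog_arm:
  increments:
    - {"slide": [24,-34,-1],"roll": 0,"gripper": 1}
    - {"slide": [48,-68,-2],"roll": 0,"gripper": 1}
    - {"slide": [72,-102,-3],"roll": 0,"gripper": 1}
    - {"slide": [96,-136,-4],"roll": 0,"gripper": 1}
    - {"slide": [120,-170,-5],"roll": 0,"gripper": 1}
    - {"slide": [144,-205,-6],"roll": 0,"gripper": 1}
    - {"slide": [168,-240,-7],"roll": 0,"gripper": 1}
    - {"slide": [186,-276,-8],"roll": 0,"gripper": 1}
    - {"slide": [202,-314,-9],"roll": 0,"gripper": 1}
    - {"slide": [215,-351,-10],"roll": 0,"gripper": 1}

```text
clock: 4.47
position: [-0.1701, 0.6261, 0.5129]
ee_rot: [1.926, 2.481, -0.001]
force: [0.7, 1.4, -0.4]
width: 1.0
```

```bash
python3 st.py
```

```text
t 4.47 j [-1.581  0.538 -0.814  0.748  0.416  1.973 -1.898] p [-0.1701  0.6261  0.5129] w 1.0 F [ 0.7  1.4 -0.4]
x [-0.248  0.969 -0.001] y [0.969 0.248 0.   ] z [ 0.    -0.001 -1.   ]
```

Call:
jog_arm:
  increments:
    - {"slide": [35,0,-15],"roll": 0,"gripper": 1}
    - {"slide": [70,0,-30],"roll": 0,"gripper": 1}
    - {"slide": [105,0,-45],"roll": 0,"gripper": 1}
    - {"slide": [140,0,-60],"roll": 0,"gripper": 1}
    - {"slide": [175,0,-75],"roll": 0,"gripper": 1}
    - {"slide": [210,0,-90],"roll": 0,"gripper": 1}
    - {"slide": [245,0,-105],"roll": 0,"gripper": 1}
    - {"slide": [280,0,-120],"roll": 0,"gripper": 1}
    - {"slide": [315,0,-135],"roll": 0,"gripper": 1}
    - {"slide": [350,0,-150],"roll": 0,"gripper": 1}

```text
clock: 5.3
position: [-0.1948, 0.7444, 0.4892]
ee_rot: [-1.903, -2.454, -0.044]
force: [-0.1, -0.0, -0.4]
width: 0.999
```

```bash
python3 st.py
```

```text
t 5.3 j [-1.965  0.729  0.326  0.379 -0.242  2.002 -1.579] p [-0.1948  0.7444  0.4892] w 0.999 F [-0.1 -0.  -0.4]
x [-0.249  0.968  0.046] y [0.969 0.249 0.   ] z [-0.011  0.044 -0.999]
```

Call:
jog_arm:
  increments:
    - {"slide": [100,0,-100],"roll": 0,"gripper": 1}
    - {"slide": [200,0,-200],"roll": 0,"gripper": 1}
    - {"slide": [300,0,-300],"roll": 0,"gripper": 1}
    - {"slide": [400,0,-300],"roll": 0,"gripper": 1}
    - {"slide": [400,0,-300],"roll": 0,"gripper": 1}
    - {"slide": [400,0,-300],"roll": 0,"gripper": 1}
    - {"slide": [400,0,-300],"roll": 0,"gripper": 1}
    - {"slide": [400,0,-300],"roll": 0,"gripper": 1}
    - {"slide": [400,0,-300],"roll": 0,"gripper": 1}
    - {"slide": [400,0,-300],"roll": 0,"gripper": 1}

```text
clock: 6.13
position: [-0.2037, 0.7806, 0.4803]
ee_rot: [-1.88, -2.425, -0.085]
force: [-0.7, 0.6, 0.1]
width: 1.002
```

```bash
python3 st.py
```

```text
t 6.13 j [-1.951  0.803  0.407  0.263 -0.334  2.002 -1.58 ] p [-0.2037  0.7806  0.4803] w 1.002 F [-0.7  0.6  0.1]
x [-0.248  0.964  0.091] y [ 0.968  0.249 -0.   ] z [-0.023  0.088 -0.996]
```

Call:
jog_arm:
  increments:
    - {"slide": [0,0,-100],"roll": 0,"gripper": 1}
    - {"slide": [0,0,-200],"roll": 0,"gripper": 1}
    - {"slide": [0,0,-300],"roll": 0,"gripper": 1}
    - {"slide": [0,0,-400],"roll": 0,"gripper": 1}
    - {"slide": [0,0,-500],"roll": 0,"gripper": 1}
    - {"slide": [0,0,-500],"roll": 0,"gripper": 1}
    - {"slide": [0,0,-500],"roll": 0,"gripper": 1}
    - {"slide": [0,0,-500],"roll": 0,"gripper": 1}
    - {"slide": [0,0,-500],"roll": 0,"gripper": 1}
    - {"slide": [0,0,-500],"roll": 0,"gripper": 1}

```text
clock: 6.97
position: [-0.1692, 0.6484, 0.6069]
ee_rot: [-1.855, -2.393, -0.129]
force: [-0.1, 0.3, 0.7]
width: 0.999
```

```bash
python3 st.py
```

```text
t 6.97 j [-2.027  0.473  0.324  0.541 -0.173  2.002 -1.578] p [-0.1692  0.6484  0.6069] w 0.999 F [-0.1  0.3  0.7]
x [-0.247  0.959  0.139] y [ 0.968  0.249 -0.001] z [-0.036  0.135 -0.99 ]
```

Call:
jog_arm:
  increments:
    - {"slide": [500,0,-2000],"roll": 0,"gripper": 1}
    - {"slide": [500,0,-2000],"roll": 0,"gripper": 1}
    - {"slide": [500,0,-2000],"roll": 0,"gripper": 1}
    - {"slide": [500,0,-2000],"roll": 0,"gripper": 1}
    - {"slide": [500,0,-2000],"roll": 0,"gripper": 1}
    - {"slide": [500,0,-2000],"roll": 0,"gripper": 1}
    - {"slide": [500,0,-2000],"roll": 0,"gripper": 1}
    - {"slide": [500,0,-2000],"roll": 0,"gripper": 1}
    - {"slide": [500,0,-2000],"roll": 0,"gripper": 1}
    - {"slide": [500,0,-2000],"roll": 0,"gripper": 1}

```text
clock: 7.8
position: [-0.1512, 0.5807, 0.6597]
ee_rot: [-1.83, -2.361, -0.171]
force: [-0.5, 0.4, -0.3]
width: 0.998
```

```bash
python3 st.py
```

```text
t 7.8 j [-2.115  0.32   0.39   0.649 -0.147  2.002 -1.577] p [-0.1512  0.5807  0.6597] w 0.998 F [-0.5  0.4 -0.3]
x [-0.245  0.951  0.187] y [ 0.968  0.249 -0.001] z [-0.048  0.181 -0.982]
```

Call:
jog_arm:
  increments:
    - {"slide": [1500,0,-1500],"roll": 0,"gripper": 1}
    - {"slide": [1500,0,-1500],"roll": 0,"gripper": 1}
    - {"slide": [1500,0,-1500],"roll": 0,"gripper": 1}
    - {"slide": [1500,0,-1500],"roll": 0,"gripper": 1}
    - {"slide": [1500,0,-1500],"roll": 0,"gripper": 1}
    - {"slide": [1500,0,-1500],"roll": 0,"gripper": 1}
    - {"slide": [1500,0,-1500],"roll": 0,"gripper": 1}
    - {"slide": [1500,0,-1500],"roll": 0,"gripper": 1}
    - {"slide": [1500,0,-1500],"roll": 0,"gripper": 1}
    - {"slide": [1500,0,-1500],"roll": 0,"gripper": 1}

```text
clock: 8.63
position: [-0.1721, 0.6641, 0.6469]
ee_rot: [-1.805, -2.329, -0.213]
force: [0.2, 0.6, 1.0]
width: 1.002
```

```bash
python3 st.py
```

```text
t 8.63 j [-2.022  0.478  0.36   0.441 -0.208  2.002 -1.577] p [-0.1721  0.6641  0.6469] w 1.002 F [0.2 0.6 1. ]
x [-0.242  0.941  0.234] y [ 0.968  0.249 -0.001] z [-0.06   0.227 -0.972]
```

Call:
jog_arm:
  increments:
    - {"slide": [1500,0,-2500],"roll": 0,"gripper": 1}
    - {"slide": [1500,0,-2500],"roll": 0,"gripper": 1}
    - {"slide": [1500,0,-2500],"roll": 0,"gripper": 1}
    - {"slide": [1500,0,-2500],"roll": 0,"gripper": 1}
    - {"slide": [1500,0,-2500],"roll": 0,"gripper": 1}
    - {"slide": [1500,0,-2500],"roll": 0,"gripper": 1}
    - {"slide": [1500,0,-2500],"roll": 0,"gripper": 1}
    - {"slide": [1500,0,-2500],"roll": 0,"gripper": 1}
    - {"slide": [1500,0,-2500],"roll": 0,"gripper": 1}
    - {"slide": [1500,0,-2500],"roll": 0,"gripper": 1}

```text
clock: 9.47
position: [-0.1653, 0.6396, 0.6826]
ee_rot: [-1.78, -2.295, -0.254]
force: [0.1, -1.2, 0.8]
width: 0.997
```

Call:
jog_arm:
  increments:
    - {"slide": [1500,0,-2500],"roll": 0,"gripper": 1}
    - {"slide": [1500,0,-2500],"roll": 0,"gripper": 1}
    - {"slide": [1500,0,-2500],"roll": 0,"gripper": 1}
    - {"slide": [1500,0,-2500],"roll": 0,"gripper": 1}
    - {"slide": [1500,0,-2500],"roll": 0,"gripper": 1}
    - {"slide": [1500,0,-2500],"roll": 0,"gripper": 1}
    - {"slide": [1500,0,-2500],"roll": 0,"gripper": 1}
    - {"slide": [1500,0,-2500],"roll": 0,"gripper": 1}
    - {"slide": [1500,0,-2500],"roll": 0,"gripper": 1}
    - {"slide": [1500,0,-2500],"roll": 0,"gripper": 1}

```text
clock: 10.3
position: [-0.1591, 0.6169, 0.7154]
ee_rot: [-1.754, -2.262, -0.294]
force: [0.2, 0.0, -0.6]
width: 1.002
```

```bash
python3 st.py
```

```text
t 10.3 j [-2.077  0.361  0.408  0.462 -0.195  2.002 -1.577] p [-0.1591  0.6169  0.7154] w 1.002 F [ 0.2  0.  -0.6]
x [-0.235  0.915  0.328] y [ 0.968  0.25  -0.002] z [-0.083  0.317 -0.945]
```

Call:
jog_arm:
  increments:
    - {"slide": [1500,0,-2500],"roll": 0,"gripper": 1}
    - {"slide": [1500,0,-2500],"roll": 0,"gripper": 1}
    - {"slide": [1500,0,-2500],"roll": 0,"gripper": 1}
    - {"slide": [1500,0,-2500],"roll": 0,"gripper": 1}
    - {"slide": [1500,0,-2500],"roll": 0,"gripper": 1}
    - {"slide": [1500,0,-2500],"roll": 0,"gripper": 1}
    - {"slide": [1500,0,-2500],"roll": 0,"gripper": 1}
    - {"slide": [1500,0,-2500],"roll": 0,"gripper": 1}
    - {"slide": [1500,0,-2500],"roll": 0,"gripper": 1}
    - {"slide": [1500,0,-2500],"roll": 0,"gripper": 1}

```text
clock: 11.13
position: [-0.1528, 0.5939, 0.7463]
ee_rot: [-1.727, -2.228, -0.333]
force: [-0.4, -0.5, 0.6]
width: 1.002
```

Call:
jog_arm:
  increments:
    - {"slide": [1500,0,-2500],"roll": 0,"gripper": 1}
    - {"slide": [1500,0,-2500],"roll": 0,"gripper": 1}
    - {"slide": [1500,0,-2500],"roll": 0,"gripper": 1}
    - {"slide": [1500,0,-2500],"roll": 0,"gripper": 1}
    - {"slide": [1500,0,-2500],"roll": 0,"gripper": 1}
    - {"slide": [1500,0,-2500],"roll": 0,"gripper": 1}
    - {"slide": [1500,0,-2500],"roll": 0,"gripper": 1}
    - {"slide": [1500,0,-2500],"roll": 0,"gripper": 1}
    - {"slide": [1500,0,-2500],"roll": 0,"gripper": 1}
    - {"slide": [1500,0,-2500],"roll": 0,"gripper": 1}

```text
clock: 11.97
position: [-0.1463, 0.5703, 0.7758]
ee_rot: [-1.701, -2.194, -0.371]
force: [0.1, -0.3, 0.8]
width: 1.0
```

Call:
jog_arm:
  increments:
    - {"slide": [1500,0,-2500],"roll": 0,"gripper": 1}
    - {"slide": [1500,0,-2500],"roll": 0,"gripper": 1}
    - {"slide": [1500,0,-2500],"roll": 0,"gripper": 1}
    - {"slide": [1500,0,-2500],"roll": 0,"gripper": 1}
    - {"slide": [1500,0,-2500],"roll": 0,"gripper": 1}
    - {"slide": [1500,0,-2500],"roll": 0,"gripper": 1}
    - {"slide": [1500,0,-2500],"roll": 0,"gripper": 1}
    - {"slide": [1500,0,-2500],"roll": 0,"gripper": 1}
    - {"slide": [1500,0,-2500],"roll": 0,"gripper": 1}
    - {"slide": [1500,0,-2500],"roll": 0,"gripper": 1}

```text
clock: 12.8
position: [-0.1395, 0.5458, 0.8039]
ee_rot: [-1.674, -2.159, -0.408]
force: [-0.3, -0.1, -0.2]
width: 1.001
```

Call:
jog_arm:
  increments:
    - {"slide": [1500,0,-2500],"roll": 0,"gripper": 1}
    - {"slide": [1500,0,-2500],"roll": 0,"gripper": 1}
    - {"slide": [1500,0,-2500],"roll": 0,"gripper": 1}
    - {"slide": [1500,0,-2500],"roll": 0,"gripper": 1}
    - {"slide": [1500,0,-2500],"roll": 0,"gripper": 1}
    - {"slide": [1500,0,-2500],"roll": 0,"gripper": 1}
    - {"slide": [1500,0,-2500],"roll": 0,"gripper": 1}
    - {"slide": [1500,0,-2500],"roll": 0,"gripper": 1}
    - {"slide": [1500,0,-2500],"roll": 0,"gripper": 1}
    - {"slide": [1500,0,-2500],"roll": 0,"gripper": 1}

```text
clock: 13.63
position: [-0.1324, 0.5204, 0.8306]
ee_rot: [-1.647, -2.124, -0.443]
force: [0.4, -0.7, 0.0]
width: 1.003
```

```bash
python3 st.py
```

```text
t 13.63 j [-2.35   0.155  0.658  0.481 -0.161  2.002 -1.579] p [-0.1324  0.5204  0.8306] w 1.003 F [ 0.4 -0.7  0. ]
x [-0.215  0.836  0.505] y [ 0.968  0.25  -0.002] z [-0.128  0.488 -0.863]
```

Call:
jog_arm:
  increments:
    - {"slide": [2500,0,-2500],"roll": 0,"gripper": 1}
    - {"slide": [2500,0,-2500],"roll": 0,"gripper": 1}
    - {"slide": [2500,0,-2500],"roll": 0,"gripper": 1}
    - {"slide": [2500,0,-2500],"roll": 0,"gripper": 1}
    - {"slide": [2500,0,-2500],"roll": 0,"gripper": 1}
    - {"slide": [2500,0,-2500],"roll": 0,"gripper": 1}
    - {"slide": [2500,0,-2500],"roll": 0,"gripper": 1}
    - {"slide": [2500,0,-2500],"roll": 0,"gripper": 1}
    - {"slide": [2500,0,-2500],"roll": 0,"gripper": 1}
    - {"slide": [2500,0,-2500],"roll": 0,"gripper": 1}

```text
clock: 14.47
position: [-0.1415, 0.5569, 0.8441]
ee_rot: [-1.62, -2.09, -0.478]
force: [-0.2, -0.3, -0.7]
width: 1.001
```

```bash
python3 - <<'E'
from st import *
print(np.degrees(np.arccos(-R[2,2])), np.degrees(np.arctan2(R[1,2],R[0,2])))
for q in ([.15,.52,.6],[.4,.35,.5],[.53,.0,.4],[.57,-.083,.2]): print(to(q))
E
```

```text
t 14.47 j [-2.191  0.231  0.569  0.356 -0.23   2.002 -1.578] p [-0.1415  0.5569  0.8441] w 1.001 F [-0.2 -0.3 -0.7]
x [-0.208  0.812  0.545] y [ 0.968  0.25  -0.002] z [-0.138  0.527 -0.839]
33.017049513951854 104.67287229332064
[-223.7  273.6  145. ]
[-468.4  473.4  104.7]
[-834.2  512.1  -13.9]
[-1018.9   530.5   104.5]
```

Call:
jog_arm:
  increments:
    - {"slide": [-23,28,15],"roll": 0,"gripper": 1}
    - {"slide": [-46,56,30],"roll": 0,"gripper": 1}
    - {"slide": [-69,84,45],"roll": 0,"gripper": 1}
    - {"slide": [-92,112,60],"roll": 0,"gripper": 1}
    - {"slide": [-115,140,75],"roll": 0,"gripper": 1}
    - {"slide": [-138,168,90],"roll": 0,"gripper": 1}
    - {"slide": [-161,196,105],"roll": 0,"gripper": 1}
    - {"slide": [-184,224,120],"roll": 0,"gripper": 1}
    - {"slide": [-207,252,132],"roll": 0,"gripper": 1}
    - {"slide": [-224,274,145],"roll": 0,"gripper": 1}

```text
clock: 15.3
position: [0.1544, 0.518, 0.5982]
ee_rot: [-1.623, -2.086, -0.477]
force: [0.6, -0.2, 0.7]
width: 0.998
```

```bash
python3 - <<'E'
from st import *
print(np.degrees(np.arccos(-R[2,2])), np.degrees(np.arctan2(R[1,2],R[0,2])))
for q in ([.4,.3,.5],[.5,.0,.4],[.57,-.083,.2]): print(to(q))
E
```

```text
t 15.3 j [-2.285 -0.283  0.824  1.454 -0.009  1.344 -1.176] p [0.1544 0.518  0.5982] w 0.998 F [ 0.6 -0.2  0.7]
x [-0.205  0.813  0.545] y [ 0.969  0.247 -0.004] z [-0.138  0.528 -0.838]
33.04692877266532 104.63486953927892
[-281.1  184.5  -66.6]
[-599.9  207.7 -154.8]
[-790.8  255.9  -40.6]
```

Call:
jog_arm:
  increments:
    - {"slide": [-25,22,-6],"roll": 0,"gripper": 1}
    - {"slide": [-50,44,-12],"roll": 0,"gripper": 1}
    - {"slide": [-78,66,-18],"roll": 0,"gripper": 1}
    - {"slide": [-106,88,-25],"roll": 0,"gripper": 1}
    - {"slide": [-135,108,-32],"roll": 0,"gripper": 1}
    - {"slide": [-164,126,-39],"roll": 0,"gripper": 1}
    - {"slide": [-193,142,-46],"roll": 0,"gripper": 1}
    - {"slide": [-223,158,-53],"roll": 0,"gripper": 1}
    - {"slide": [-252,172,-60],"roll": 0,"gripper": 1}
    - {"slide": [-281,184,-67],"roll": 0,"gripper": 1}

```text
clock: 16.13
position: [0.3979, 0.3003, 0.502]
ee_rot: [-1.621, -2.088, -0.479]
force: [0.7, 0.7, 0.2]
width: 1.0
```

```bash
python3 - <<'E'
from st import *
print(np.degrees(np.arccos(-R[2,2])), np.degrees(np.arctan2(R[1,2],R[0,2])))
for q in ([.5,.0,.4],[.584,-.137,.15]): print(to(q))
E
```

```text
t 16.13 j [-2.027 -0.425  1.237  1.558 -0.099  1.433 -0.51 ] p [0.3979 0.3003 0.502 ] w 1.0 F [0.7 0.7 0.2]
x [-0.207  0.812  0.546] y [ 0.969  0.249 -0.003] z [-0.138  0.528 -0.838]
33.08658621707232 104.62566115363668
[-320.6   24.5  -87.3]
[-585.7   72.5   38.2]
```

```bash
cat > kin.py <<'E'
import numpy as np, json
from scipy.spatial.transform import Rotation as Ro
from scipy.optimize import least_squares
def fk(par,Q):
    # par: 7 x (tx,ty,tz,rx,ry,rz) link offset before each joint; + tool 6
    P=par.reshape(8,6)
    Q=np.atleast_2d(Q); n=len(Q)
    p=np.zeros((n,3)); R=Ro.identity(n)
    AX=[2,1,2,1,2,1,2]
    for i in range(8):
        p=p+R.apply(np.tile(P[i,:3],(n,1))); R=R*Ro.from_rotvec(np.tile(P[i,3:],(n,1)))
        if i<7:
            v=np.zeros((n,3)); v[:,AX[i]]=Q[:,i]*SG[i]; R=R*Ro.from_rotvec(v)
    return p,R
SG=[-1,1,-1,1,-1,1,-1]
def load():
    L=[json.loads(l) for l in open('log.jsonl')]
    return np.array([l[0] for l in L]),np.array([l[1] for l in L]),np.array([l[2] for l in L])
if __name__=='__main__':
    import itertools
    Q,X,V=load(); Rm=Ro.from_rotvec(V)
    best=None
    for s in itertools.product([1,-1],repeat=4):
        SG[:]=[s[0],1,s[1],1,s[2],1,s[3]]
        p0=np.zeros((8,6));p0[0,5]=-0.1;p0[1,2]=.3;p0[3,2]=.35;p0[5,2]=.35;p0[7,2]=.25
        # zero tool yaw initial: solve by trying 4
        for y in (0,np.pi/2,np.pi,-np.pi/2):
            p0[7,5]=y
            def f(v):
                p,R=fk(v,Q); e=(R.inv()*Rm).as_rotvec()
                return np.r_[((p-X)*3).ravel(),e.ravel(),1e-3*(v-p0.ravel())]
            r=least_squares(f,p0.ravel(),max_nfev=15)
            if best is None or r.cost<best[0]: best=(r.cost,list(SG),y,r.x,p0.copy())
    print(best[:3]); SG[:]=best[1];p0=best[4]
    def f(v,w=1e-4):
        p,R=fk(v,Q); e=(R.inv()*Rm).as_rotvec()
        return np.r_[((p-X)*3).ravel(),e.ravel(),w*(v-p0.ravel())]
    r=least_squares(f,best[3],max_nfev=200)
    p,R=fk(r.x,Q);print('pos err mm',np.abs(p-X).max()*1000,'rot',np.abs((R.inv()*Rm).as_rotvec()).max())
    print(np.round(r.x.reshape(8,6),3))
    np.savez('kin.npz',x=r.x,s=SG)
E
python3 kin.py
```

```text
(np.float64(2.0914180348969646e-08), [-1, 1, -1, 1, -1, 1, -1], 1.5707963267948966)
pos err mm 3.985517471605249e-07 rot 3.2835600904945745e-10
[[ 0.000e+00  0.000e+00 -1.400e-02 -0.000e+00 -0.000e+00 -5.000e-02]
 [ 1.000e-03 -1.800e-02  2.860e-01  0.000e+00 -0.000e+00  5.000e-02]
 [ 0.000e+00 -1.800e-02  1.040e-01 -0.000e+00  0.000e+00 -0.000e+00]
 [-0.000e+00 -8.000e-03  4.540e-01  0.000e+00  0.000e+00  0.000e+00]
 [-0.000e+00 -8.000e-03  3.900e-02  0.000e+00 -0.000e+00 -0.000e+00]
 [ 0.000e+00 -0.000e+00  3.890e-01 -0.000e+00  0.000e+00  0.000e+00]
 [-0.000e+00 -0.000e+00  7.400e-02  0.000e+00 -0.000e+00  0.000e+00]
 [ 0.000e+00 -0.000e+00  3.240e-01 -0.000e+00  0.000e+00  1.571e+00]]
```

```bash
cat > ik.py <<'E'
from kin import *
import kin
z=np.load('kin.npz');PX=z['x'];kin.SG[:]=list(z['s'])
LO=np.array([-2.62,-.44,-1.27,.08,-1.32,.12,-2.74]);HI=np.array([2.62,2.09,1.32,2.57,4.46,2.0,2.74])
def ik(q0,p,R,reg=.02):
    q0=np.clip(q0,LO+1e-3,HI-1e-3)
    def f(q):
        a,b=fk(PX,q[None]); return np.r_[(a[0]-p)*10,(b[0].inv()*R).as_rotvec()*3,reg*(q-q0)]
    r=least_squares(f,q0,bounds=(LO,HI)); a,b=fk(PX,r.x[None])
    return r.x,np.linalg.norm(a[0]-p)*1000,np.degrees((b[0].inv()*R).magnitude())
def path(q,p0,p1,R,n=12):
    for s in np.linspace(0,1,n+1)[1:]:
        q,e,a=ik(q,p0+(p1-p0)*s,R); 
        if e>1 or a>.3: print('  bad',s,e,a,np.round(q,2))
    return q
E
cat > t.py <<'E'
from ik import *
Q,X,V=load();q=Q[-1];p=X[-1];R=Ro.from_rotvec(V[-1])
for w in ([.5,0,.4],[.584,-.137,.15],[.5674,-.0735,.03],[.57,-.0735,.35],[.5,.2,.35],[.52,.29,.05]):
    w=np.array(w);q=path(q,p,w,R);p=w;print(w,np.round(q,2))
print('random seeds at jar / pockets')
rng=np.random.default_rng(0)
for w in ([.5674,-.0735,.03],[.52,.295,.05],[.61,.32,.05],[.6,-.27,.1],[.58,.25,.1]):
    S=set()
    for k in range(40):
        s,e,a=ik(rng.uniform(LO,HI),np.array(w),R,reg=0.0005)
        if e<1.5 and a<.3: S.add(tuple(np.round(s,1)))
    print(w,len(S)); [print('   ',x) for x in list(S)[:8]]
E
python3 t.py
```

```text
bad 0.3333333333333333 2.8747571850462856 0.7299880549583772 [-1.87 -0.44  1.32  1.6  -0.12  1.47 -0.29]
  bad 0.41666666666666663 6.8602177847093095 1.7419326418014445 [-1.81 -0.44  1.32  1.62 -0.12  1.47 -0.24]
  bad 0.5 11.298175557100203 2.868580826034677 [-1.76 -0.44  1.32  1.63 -0.11  1.47 -0.19]
  bad 0.5833333333333333 16.159042824228504 4.102058014877638 [-1.71 -0.44  1.32  1.64 -0.1   1.47 -0.15]
  bad 0.6666666666666666 21.414264973285942 5.434416806885997 [-1.66 -0.44  1.32  1.66 -0.09  1.46 -0.11]
  bad 0.75 27.037439268307896 6.857755510868468 [-1.62 -0.44  1.32  1.67 -0.08  1.45 -0.07]
  bad 0.8333333333333333 33.005290174428445 8.364305837090066 [-1.57 -0.44  1.32  1.68 -0.07  1.45 -0.03]
  bad 0.9166666666666666 39.298481658687784 9.946491404963789 [-1.53 -0.44  1.32  1.69 -0.05  1.44  0.  ]
  bad 1.0 45.902287199719005 11.596956146390772 [-1.5  -0.44  1.32  1.7  -0.04  1.42  0.03]
[0.5 0.  0.4] [-1.5  -0.44  1.32  1.7  -0.04  1.42  0.03]
  bad 0.08333333333333333 51.811260314302146 13.012680343017191 [-1.47 -0.44  1.32  1.74 -0.02  1.38  0.05]
  bad 0.16666666666666
[... 10763 characters left out ...]
 np.float64(1.6), np.float64(0.5), np.float64(1.0), np.float64(-0.4))
    (np.float64(0.5), np.float64(0.9), np.float64(-1.1), np.float64(1.6), np.float64(0.3), np.float64(0.9), np.float64(-0.3))
    (np.float64(0.4), np.float64(0.8), np.float64(-1.0), np.float64(1.7), np.float64(0.1), np.float64(0.9), np.float64(-0.1))
    (np.float64(0.4), np.float64(0.8), np.float64(-0.8), np.float64(1.7), np.float64(-0.0), np.float64(0.9), np.float64(-0.0))
    (np.float64(0.5), np.float64(0.9), np.float64(-1.2), np.float64(1.6), np.float64(0.3), np.float64(0.9), np.float64(-0.3))
    (np.float64(-0.3), np.float64(0.6), np.float64(0.2), np.float64(1.7), np.float64(-0.8), np.float64(1.1), np.float64(0.6))
```

```bash
cat > t2.py <<'E'
from ik import *
import sys
Q,X,V=load();R=Ro.from_rotvec(V[-1])
routes={'A':[[.15,.6,.35],[.4,.5,.35],[.5,.25,.35],[.53,0,.3],[.584,-.137,.15]],
'B':[[.15,.55,.5],[0,.7,.35],[.25,.65,.35],[.45,.4,.35],[.53,.1,.3],[.584,-.137,.15]],
'C':[[.6,.4,.4],[.6,.2,.35],[.6,0,.3],[.584,-.137,.15]],
'D':[[.3,.6,.35],[.5,.5,.35],[.55,.2,.35],[.6,0,.3],[.584,-.137,.15]]}
for n,r in routes.items():
    q=Q[-1];p=X[-1];print(n)
    for w in r:
        w=np.array(w);k=max(6,int(np.linalg.norm(w-p)/.02)); 
        bad=0
        for s in np.linspace(0,1,k+1)[1:]:
            q,e,a=ik(q,p+(w-p)*s,R,.02); bad=max(bad,e/1+a)
        p=w;print(w,np.round(q,2),'bad',round(bad,1))
E
python3 t2.py
```

```text
A
[0.15 0.6  0.35] [-2.19  0.02  1.03  1.91 -0.51  0.82 -0.63] bad 0.0
[0.4  0.5  0.35] [-1.45  0.33  1.07  1.7  -0.9   1.3   0.1 ] bad 0.0
[0.5  0.25 0.35] [-0.93  0.38  1.08  1.66 -0.85  1.59  0.53] bad 0.0
[0.53 0.   0.3 ] [-0.38  0.55  1.02  1.58 -0.8   1.77  0.99] bad 0.0
[ 0.584 -0.137  0.15 ] [-0.05  0.85  0.91  1.46 -0.89  1.72  1.24] bad 0.0
B
[0.15 0.55 0.5 ] [-2.   -0.16  0.71  1.66 -0.21  1.11 -0.97] bad 0.0
[0.   0.7  0.35] [-2.09  0.15  0.61  1.79 -0.4   0.71 -1.02] bad 0.0
[0.25 0.65 0.35] [-1.6   0.24  0.69  1.7  -0.73  0.97 -0.37] bad 0.0
[0.45 0.4  0.35] [-1.08  0.27  0.82  1.69 -0.8   1.34  0.19] bad 0.0
[0.53 0.1  0.3 ] [-0.49  0.45  0.88  1.64 -0.79  1.62  0.77] bad 0.0
[ 0.584 -0.137  0.15 ] [-0.01  0.81  0.8   1.45 -0.83  1.67  1.18] bad 0.0
C
[0.6 0.4 0.4] [-2.17 -0.44  1.32  1.74  0.18  0.94 -0.66] bad 110.0
[0.6  0.2  0.35] [-1.84 -0.44  1.32  1.82  0.07  1.04 -0.32] bad 107.0
[0.6 0.  0.3] [-1.52 -0.44  1.32  1.88  0.09  1.08 -0.03] bad 118.7
[ 0.584 -0.137  0.15 ] [-1.31 -0.44  1.32  2.12  0.24  0.87  0.07] bad 181.7
D
[0.3  0.6  0.35] [-2.62 -0.44  1.32  1.92  0.23  0.73 -1.09] bad 49.6
[0.5  0.5  0.35] [-2.35 -0.44  1.32  1.86  0.24  0.8  -0.86] bad 96.2
[0.55 0.2  0.35] [-1.83 -0.44  1.32  1.83  0.02  1.09 -0.28] bad 91.5
[0.6 0.  0.3] [-1.52 -0.44  1.32  1.88  0.09  1.08 -0.03] bad 118.7
[ 0.584 -0.137  0.15 ] [-1.31 -0.44  1.32  2.12  0.24  0.87  0.07] bad 181.7
```

```bash
python3 - <<'E'
from st import *
for q in ([.15,.55,.5],[0,.7,.35]): print(to(q))
E
```

```text
t 16.13 j [-2.027 -0.425  1.237  1.558 -0.099  1.433 -0.51 ] p [0.3979 0.3003 0.502 ] w 1.0 F [0.7 0.7 0.2]
x [-0.207  0.812  0.546] y [ 0.969  0.249 -0.003] z [-0.138  0.528 -0.838]
[ 253.  -178.   167.7]
[ 323.9 -285.6  393.3]
```

Call:
jog_arm:
  increments:
    - {"slide": [27,-19,18],"roll": 0,"gripper": 1}
    - {"slide": [55,-38,36],"roll": 0,"gripper": 1}
    - {"slide": [82,-57,54],"roll": 0,"gripper": 1}
    - {"slide": [110,-76,72],"roll": 0,"gripper": 1}
    - {"slide": [137,-96,90],"roll": 0,"gripper": 1}
    - {"slide": [165,-116,108],"roll": 0,"gripper": 1}
    - {"slide": [192,-135,127],"roll": 0,"gripper": 1}
    - {"slide": [220,-155,145],"roll": 0,"gripper": 1}
    - {"slide": [245,-172,162],"roll": 0,"gripper": 1}
    - {"slide": [253,-178,168],"roll": 0,"gripper": 1}

```text
clock: 16.97
position: [0.1425, 0.5544, 0.4988]
ee_rot: [-1.614, -2.095, -0.474]
force: [-1.2, -0.2, -0.4]
width: 1.007
```

```bash
python3 - <<'E'
from st import *
for q in ([0,.7,.35],[.25,.65,.35]): print(to(q))
E
python3 - <<'E'
import sys;sys.path.insert(0,'.')
import os;os.chdir('.')
from ik import *
Q,X,V=load();R=Ro.from_rotvec(V[-1])
for r in ([[0,.7,.35],[.25,.65,.35],[.45,.4,.35],[.53,.1,.3],[.584,-.137,.15]],[[.1,.65,.3],[.35,.55,.33],[.5,.3,.35],[.53,.1,.3],[.584,-.137,.15]]):
    q=Q[-1];p=X[-1];print()
    for w in r:
        w=np.array(w);k=max(6,int(np.linalg.norm(w-p)/.02)); bad=0
        for s in np.linspace(0,1,k+1)[1:]:
            q,e,a=ik(q,p+(w-p)*s,R,.02); bad=max(bad,e/1+a)
        p=w;print(w,np.round(q,2),'bad',round(bad,1))
E
```

```text
t 16.97 j [-1.972 -0.148  0.681  1.659 -0.224  1.112 -0.965] p [0.1425 0.5544 0.4988] w 1.007 F [-1.2 -0.2 -0.4]
x [-0.213  0.812  0.544] y [ 0.967  0.256 -0.003] z [-0.141  0.525 -0.839]
[  67.7 -100.1  221.4]
[-26.3 128.8 159.9]

[0.   0.7  0.35] [-2.06  0.15  0.59  1.78 -0.4   0.72 -1.02] bad 0.0
[0.25 0.65 0.35] [-1.58  0.24  0.66  1.69 -0.72  0.98 -0.37] bad 0.0
[0.45 0.4  0.35] [-1.07  0.27  0.8   1.69 -0.8   1.34  0.19] bad 0.0
[0.53 0.1  0.3 ] [-0.49  0.45  0.86  1.64 -0.78  1.62  0.77] bad 0.0
[ 0.584 -0.137  0.15 ] [-0.    0.81  0.79  1.45 -0.83  1.66  1.18] bad 0.0

[0.1  0.65 0.3 ] [-1.94  0.14  0.69  1.92 -0.62  0.69 -0.62] bad 0.0
[0.35 0.55 0.33] [-1.43  0.27  0.81  1.75 -0.82  1.11 -0.05] bad 0.0
[0.5  0.3  0.35] [-0.91  0.34  0.9   1.64 -0.83  1.5   0.4 ] bad 0.0
[0.53 0.1  0.3 ] [-0.52  0.46  0.91  1.64 -0.8   1.64  0.79] bad 0.0
[ 0.584 -0.137  0.15 ] [-0.02  0.82  0.82  1.45 -0.84  1.68  1.2 ] bad 0.0
```

Call:
jog_arm:
  increments:
    - {"slide": [6,-12,37],"roll": 0,"gripper": 1}
    - {"slide": [12,-24,74],"roll": 0,"gripper": 1}
    - {"slide": [18,-37,111],"roll": 0,"gripper": 1}
    - {"slide": [24,-50,148],"roll": 0,"gripper": 1}
    - {"slide": [30,-62,185],"roll": 0,"gripper": 1}
    - {"slide": [19,-24,180],"roll": 0,"gripper": 1}
    - {"slide": [8,14,175],"roll": 0,"gripper": 1}
    - {"slide": [-3,52,170],"roll": 0,"gripper": 1}
    - {"slide": [-14,90,165],"roll": 0,"gripper": 1}
    - {"slide": [-26,129,160],"roll": 0,"gripper": 1}

```text
clock: 17.8
position: [0.258, 0.6471, 0.3516]
ee_rot: [-1.618, -2.09, -0.478]
force: [0.2, 1.1, 0.6]
width: 0.999
```

```bash
python3 - <<'E'
from st import *
for q in ([.45,.4,.35],[.53,.1,.3]): print(to(q))
E
```

```text
t 17.8 j [-1.633  0.257  0.755  1.692 -0.755  1.003 -0.336] p [0.258  0.6471 0.3516] w 0.999 F [0.2 1.1 0.6]
x [-0.209  0.811  0.546] y [ 0.968  0.251 -0.002] z [-0.139  0.528 -0.838]
[-241.5  123.9 -155.8]
[-528.9  126.2 -283.4]
```

Call:
jog_arm:
  increments:
    - {"slide": [-30,15,-19],"roll": 0,"gripper": 1}
    - {"slide": [-60,31,-38],"roll": 0,"gripper": 1}
    - {"slide": [-90,46,-57],"roll": 0,"gripper": 1}
    - {"slide": [-120,62,-76],"roll": 0,"gripper": 1}
    - {"slide": [-150,77,-96],"roll": 0,"gripper": 1}
    - {"slide": [-181,93,-116],"roll": 0,"gripper": 1}
    - {"slide": [-211,108,-136],"roll": 0,"gripper": 1}
    - {"slide": [-241,124,-156],"roll": 0,"gripper": 1}
    - {"slide": [-275,124,-171],"roll": 0,"gripper": 1}
    - {"slide": [-310,124,-186],"roll": 0,"gripper": 1}

```text
clock: 18.63
position: [0.468, 0.3265, 0.3381]
ee_rot: [-1.621, -2.09, -0.479]
force: [0.1, -0.1, -0.7]
width: 1.002
```

```bash
python3 - <<'E'
from st import *
for q in ([.53,.1,.3],[.57,-.09,.2]): print(to(q))
E
```

```text
t 18.63 j [-1.001  0.288  0.897  1.725 -0.808  1.406  0.348] p [0.468  0.3265 0.3381] w 1.002 F [ 0.1 -0.1 -0.7]
x [-0.209  0.812  0.545] y [ 0.968  0.249 -0.001] z [-0.137  0.527 -0.839]
[-217.7    3.6  -96. ]
[-434.8   -4.9 -117.8]
```

Call:
jog_arm:
  increments:
    - {"slide": [-38,0,-12],"roll": 0,"gripper": 1}
    - {"slide": [-76,0,-24],"roll": 0,"gripper": 1}
    - {"slide": [-114,0,-36],"roll": 0,"gripper": 1}
    - {"slide": [-152,0,-48],"roll": 0,"gripper": 1}
    - {"slide": [-190,0,-60],"roll": 0,"gripper": 1}
    - {"slide": [-228,-1,-72],"roll": 0,"gripper": 1}
    - {"slide": [-266,-2,-84],"roll": 0,"gripper": 1}
    - {"slide": [-304,-3,-96],"roll": 0,"gripper": 1}
    - {"slide": [-342,-4,-108],"roll": 0,"gripper": 1}
    - {"slide": [-380,-5,-120],"roll": 0,"gripper": 1}

```text
clock: 19.47
position: [0.5578, -0.0467, 0.2309]
ee_rot: [-1.62, -2.09, -0.478]
force: [1.1, -0.8, 1.0]
width: 1.0
```

```bash
python3 - <<'E'
from st import *
z=R[:,2];J=np.array([.570,-.0835,.046]);g=J+.019*z
print('grasp',g,to(g),'pre100',to(g-.1*z))
im=grab('wrist','w4.png');np.savez('w4.npz',**im)
E
```

```text
t 19.47 j [-0.205  0.648  0.88   1.554 -0.812  1.694  1.064] p [ 0.5578 -0.0467  0.2309] w 1.0 F [ 1.1 -0.8  1. ]
x [-0.208  0.812  0.545] y [ 0.968  0.25  -0.002] z [-0.138  0.527 -0.838]
grasp [ 0.56737516 -0.07347785  0.03007308] [-133.2    3.   152.9] pre100 [-133.2    3.    52.9]
```

View pics/w4.png

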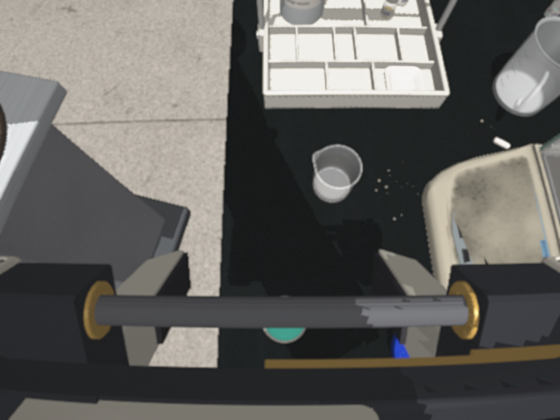

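Call:
jog_arm:
  increments:
    - {"slide": [-38,1,0],"roll": 0,"gripper": 1}
    - {"slide": [-76,2,0],"roll": 0,"gripper": 1}
    - {"slide": [-110,3,5],"roll": 0,"gripper": 1}
    - {"slide": [-133,3,15],"roll": 0,"gripper": 1}
    - {"slide": [-133,3,40],"roll": 0,"gripper": 1}
    - {"slide": [-133,3,70],"roll": 0,"gripper": 1}
    - {"slide": [-133,3,100],"roll": 0,"gripper": 1}
    - {"slide": [-133,3,125],"roll": 0,"gripper": 1}
    - {"slide": [-133,3,143],"roll": 0,"gripper": 1}
    - {"slide": [-133,3,152],"roll": 0,"gripper": 1}

```text
clock: 20.35
position: [0.5661, -0.0697, 0.0296]
ee_rot: [-1.617, -2.088, -0.476]
force: [-0.9, 0.6, -1.1]
width: 0.998
```

```bash
python3 - <<'E'
from st import *
z=R[:,2];J=np.array([.570,-.0835,.046]);g=J+.019*z
print('rem',to(g),np.degrees(np.arccos(-z[2])))
im=grab('scene','s4.png')
f=cv2.resize(im['frame'][130:300,200:400],None,fx=3.5,fy=3.5,interpolation=cv2.INTER_CUBIC);cv2.imwrite('pics/s4c.png',f)
E
```

```text
t 20.35 j [-0.106  0.901  0.769  1.661 -0.949  1.46   1.296] p [ 0.5661 -0.0697  0.0296] w 0.998 F [-0.9  0.6 -1.1]
x [-0.208  0.811  0.547] y [ 0.968  0.251 -0.004] z [-0.141  0.528 -0.837]
rem [-3.   0.2 -2.6] 33.15727091994192
```

View pics/s4c.png

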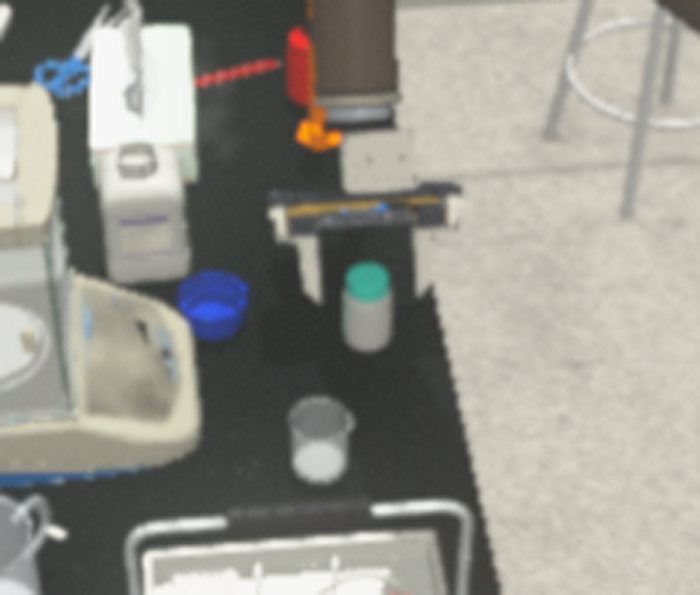

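Call:
jog_arm:
  increments:
    - {"slide": [-3,0,-2],"roll": 0,"gripper": 1}
    - {"slide": [-3,0,-2],"roll": 0,"gripper": 0.3}
    - {"slide": [-3,0,-2],"roll": 0,"gripper": 0.3}
    - {"slide": [-3,0,-2],"roll": 0,"gripper": 0.3}
    - {"slide": [-3,0,-2],"roll": 0,"gripper": 0.3}
    - {"slide": [-3,0,-2],"roll": 0,"gripper": 0.3}
    - {"slide": [-3,0,-2],"roll": 0,"gripper": 0.3}
    - {"slide": [-3,0,-2],"roll": 0,"gripper": 0.3}
    - {"slide": [-3,0,-2],"roll": 0,"gripper": 0.3}
    - {"slide": [-3,0,-2],"roll": 0,"gripper": 0.3}
  newtons: 20

```text
clock: 21.23
position: [0.5681, -0.0754, 0.0317]
ee_rot: [-1.62, -2.09, -0.478]
force: [-0.4, 1.0, 0.8]
width: 0.486
```

```bash
python3 - <<'E'
from st import *
z=R[:,2];J=np.array([.570,-.0835,.046]);g=J+.019*z
print('rem',to(g),np.degrees(np.arccos(-z[2])))
c=np.load('car.npz');Rc=np.eye(3);Rc[:2,:2]=c['R'];C=np.array([*c['c'],0])
dz=lambda h: R.T@np.array([0,0,h])*1000
print('up 150',dz(.15), 'yaw', np.degrees(np.arctan2(R[1,1],R[0,1])),'carrier x axis',Rc[:,0],Rc[:,1])
E
```

```text
t 21.23 j [-0.099  0.901  0.772  1.652 -0.947  1.465  1.296] p [ 0.5681 -0.0754  0.0317] w 0.486 F [-0.4  1.   0.8]
x [-0.208  0.812  0.545] y [ 0.968  0.25  -0.002] z [-0.138  0.527 -0.838]
rem [ 0.8 -0.3  2.4] 33.030709721098404
up 150 [  81.76253934   -0.34585909 -125.75677931] yaw 14.473698095432697 carrier x axis [-0.26165683  0.96516097  0.        ] [-0.96516097 -0.26165683  0.        ]
```

Call:
jog_arm:
  increments:
    - {"slide": [12,0,-18],"roll": 0,"gripper": 0.3}
    - {"slide": [30,0,-46],"roll": 0,"gripper": 0.3}
    - {"slide": [52,1,-76],"roll": 0,"gripper": 0.3}
    - {"slide": [83,7,-66],"roll": 0,"gripper": 0.3}
    - {"slide": [114,14,-46],"roll": 0,"gripper": 0.3}
    - {"slide": [146,21,-25],"roll": 0,"gripper": 0.3}
    - {"slide": [178,28,-4],"roll": 0,"gripper": 0.3}
    - {"slide": [210,35,17],"roll": 0,"gripper": 0.3}
    - {"slide": [240,42,36],"roll": 0,"gripper": 0.3}
    - {"slide": [264,48,52],"roll": 0,"gripper": 0.3}

```text
clock: 22.07
position: [0.5514, 0.1818, 0.1319]
ee_rot: [-1.617, -2.09, -0.477]
force: [0.7, 0.6, -1.2]
width: 0.486
```

```bash
cat > go.py <<'E'
from st import *
c=np.load('car.npz');Rc=np.eye(3);Rc[:2,:2]=c['R'];C=np.array([*c['c'],0])
def slides(off,pts):
    """off: object base minus TCP at grasp (world m, orientation fixed); pts: carrier mm base targets"""
    for p in pts:
        w=C+Rc@(np.array(p)/1000); print(p,'world',np.round(w,3),'slide',to(w-off))
def where(off): print('obj carrier',np.round(Rc.T@(o['position']+off-C)*1000,1))
E
python3 - <<'E'
from go import *
off=np.array([.0019,-.0081,-.0317])
where(off);print(np.degrees(np.arccos(-R[2,2])))
slides(off,[(-77,50,45),(-30,50,28),(-13,50,20),(-13,50,7.5)])
im=grab('wrist','w5.png')
im=grab('scene','s5.png')
f=cv2.resize(im['frame'][160:370,200:400],None,fx=2.8,fy=2.8,interpolation=cv2.INTER_CUBIC);cv2.imwrite('pics/s5c.png',f)
E
```

```text
t 22.07 j [-0.565  0.659  0.811  1.805 -0.999  1.376  0.931] p [0.5514 0.1818 0.1319] w 0.486 F [ 0.7  0.6 -1.2]
x [-0.21   0.811  0.546] y [ 0.968  0.252 -0.003] z [-0.14   0.528 -0.838]
obj carrier [-140.2   51.5  100.2]
33.105128171417995
(-77, 50, 45) world [0.538 0.235 0.045] slide [22.8  1.  80.7]
(-30, 50, 28) world [0.526 0.28  0.028] slide [ 52.9   0.6 120.6]
(-13, 50, 20) world [0.522 0.297 0.02 ] slide [ 62.7   0.4 136.6]
(-13, 50, 7.5) world [0.522 0.297 0.008] slide [ 55.9   0.5 147.1]
```

View pics/s5c.png

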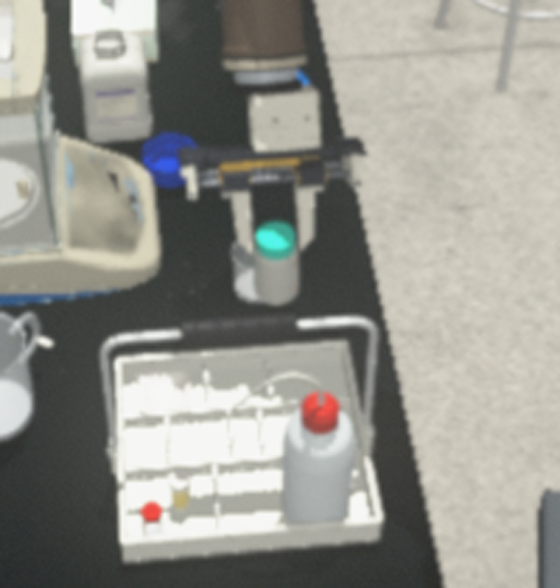

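View pics/w5.png

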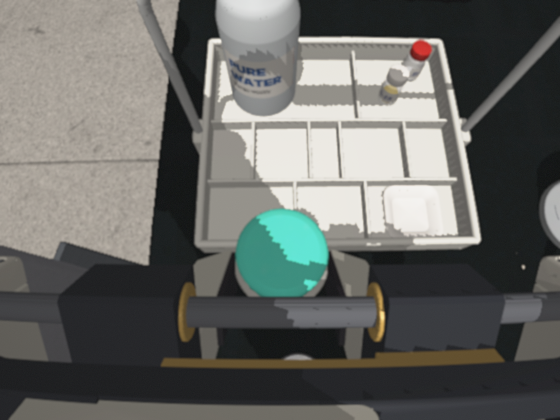

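```bash
python3 - <<'E'
import cv2
f=cv2.imread('pics/w5.png');cv2.imwrite('pics/w5c.png',cv2.resize(f[110:250,190:490],None,fx=2.6,fy=2.6,interpolation=cv2.INTER_CUBIC))
E
```

```text
(no output)
```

View pics/w5c.png

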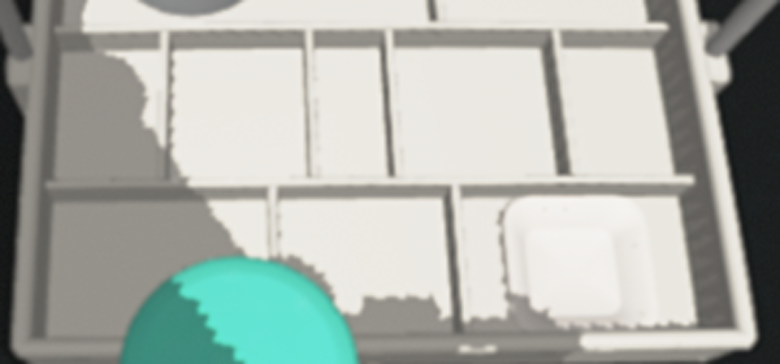

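```bash
python3 - <<'E'
from go import *
im=grab('wrist')
k=np.array([(165,33),(308,33),(388,33),(553,33),(311,181),(391,181),(563,180),(272,188),(455,188),(60,30),(660,28),(48,185),(690,181)])
px=(k+.5)/2.6-.5+[190,110]
P=plane(im,px,.022);print(np.round((P-C)@Rc*1000,1)[:,:2])
k=np.array([(12,345),(755,337)]);px=(k+.5)/2.6-.5+[190,110];print('front outer corners',((plane(im,px,.038)-C)@Rc*1000).round(1))
E
```

```text
t 22.17 j [-0.568  0.66   0.808  1.804 -1.     1.377  0.932] p [0.5505 0.1853 0.1318] w 0.485 F [-0.3 -0.4 -2.2]
x [-0.214  0.808  0.548] y [ 0.966  0.258 -0.003] z [-0.144  0.529 -0.836]
[[  21.1   78.3]
 [  20.7   22.9]
 [  20.7   -8.1]
 [  21.1  -73.2]
 [ -41.    23.7]
 [ -41.1   -5.7]
 [ -40.8  -69.8]
 [ -43.7   38. ]
 [ -43.9  -29.1]
 [  23.   119.3]
 [  24.1 -117.1]
 [ -41.9  120.1]
 [ -41.1 -118.6]]
front outer corners [[-104.9  125.4   38. ]
 [-104.2 -124.4   38. ]]
```

```bash
python3 - <<'E'
from go import *
im=grab('wrist')
hsv=cv2.cvtColor(im['frame'],cv2.COLOR_BGR2HSV);m=cv2.inRange(hsv,(75,90,60),(95,255,255));m[:,:180]=0;m[:,380:]=0
p=np.argwhere(m)[:,::-1];zt=o['position'][2]-.0317+.083
X=((plane(im,p,zt)-C)@Rc*1000)[:,:2];print(X.min(0),X.max(0),(X[:,1].min()+X[:,1].max())/2)
off=np.array([.0019,-.0081,-.0317]);where(off)
# top half circle fit
q=np.array([p[p[:,0]==u][:,1].min() for u in range(240,326,3)]);e=np.c_[np.arange(240,326,3),q]
Y=((plane(im,e,zt)-C)@Rc*1000)[:,:2];A=np.c_[2*Y,np.ones(len(Y))];s=np.linalg.lstsq(A,(Y**2).sum(1),rcond=None)[0];print('circle',s[:2],np.sqrt(s[2]+s[0]**2+s[1]**2))
slides(off,[(-77,50.7,46),(-30,50.7,29),(-13,50.7,21),(-13,50.7,8)])
E
```

```text
t 22.22 j [-0.565  0.66   0.811  1.804 -0.998  1.377  0.933] p [0.5512 0.1818 0.1317] w 0.485 F [ 0.3 -0.5 -0.6]
x [-0.212  0.81   0.546] y [ 0.967  0.255 -0.003] z [-0.142  0.528 -0.838]
[-161.14659371   30.39987586] [-123.36982419   70.61825748] 50.50906666964741
obj carrier [-140.1   51.8  100. ]
circle [-142.84027513   50.69921434] 19.43679610389683
(-77, 50.7, 46) world [0.538 0.235 0.046] slide [23.4  0.8 79.7]
(-30, 50.7, 29) world [0.525 0.28  0.029] slide [ 53.5   0.5 119.6]
(-13, 50.7, 21) world [0.521 0.297 0.021] slide [ 63.3   0.4 135.6]
(-13, 50.7, 8) world [0.521 0.297 0.008] slide [ 56.2   0.5 146.5]
```

Call:
jog_arm:
  increments:
    - {"slide": [7,0,22],"roll": 0,"gripper": 0.3}
    - {"slide": [14,0,50],"roll": 0,"gripper": 0.3}
    - {"slide": [23,0,78],"roll": 0,"gripper": 0.3}
    - {"slide": [33,0,92],"roll": 0,"gripper": 0.3}
    - {"slide": [43,0,106],"roll": 0,"gripper": 0.3}
    - {"slide": [53,0,118],"roll": 0,"gripper": 0.3}
    - {"slide": [58,0,126],"roll": 0,"gripper": 0.3}
    - {"slide": [58,0,126],"roll": 0,"gripper": 0.3}
    - {"slide": [58,0,126],"roll": 0,"gripper": 0.3}
    - {"slide": [58,0,126],"roll": 0,"gripper": 0.3}

```text
clock: 23.1
position: [0.5239, 0.2909, 0.0584]
ee_rot: [-1.622, -2.09, -0.479]
force: [0.6, -0.1, -2.0]
width: 0.486
```

```bash
python3 - <<'E'
from go import *
off=np.array([.0019,-.0081,-.0317]);where(off)
slides(off,[(-13,50.7,21),(-13,50.7,8)])
im=grab('wrist','w6.png')
im=grab('scene','s6.png')
f=cv2.resize(im['frame'][200:370,200:400],None,fx=3.5,fy=3.5,interpolation=cv2.INTER_CUBIC);cv2.imwrite('pics/s6c.png',f)
E
```

```text
t 23.1 j [-0.715  0.72   0.733  1.913 -1.163  1.196  0.931] p [0.5239 0.2909 0.0584] w 0.486 F [ 0.6 -0.1 -2. ]
x [-0.208  0.813  0.544] y [ 0.969  0.249 -0.001] z [-0.136  0.527 -0.839]
obj carrier [-27.7  49.5  26.7]
(-13, 50.7, 21) world [0.521 0.297 0.021] slide [ 9.3 -1.4 12.7]
(-13, 50.7, 8) world [0.521 0.297 0.008] slide [ 2.2 -1.4 23.7]
```

View pics/s6c.png

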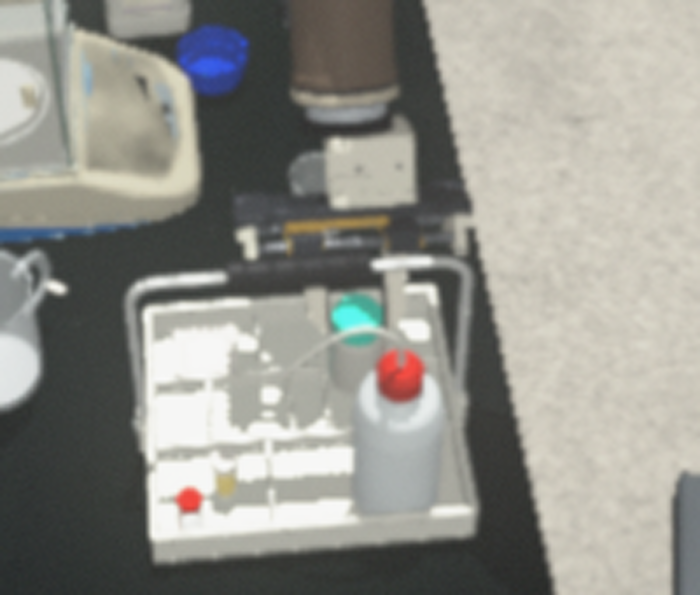

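View pics/w6.png

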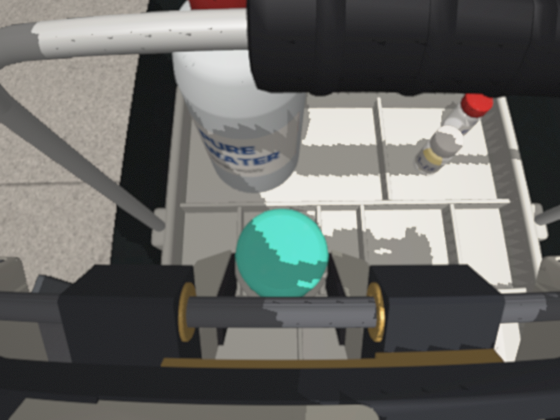

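```bash
python3 - <<'E'
from go import *
im=grab('wrist')
f=cv2.resize(im['frame'][195:300,190:480],None,fx=2.7,fy=2.7,interpolation=cv2.INTER_CUBIC);cv2.imwrite('pics/w6c.png',f)
hsv=cv2.cvtColor(im['frame'],cv2.COLOR_BGR2HSV);m=cv2.inRange(hsv,(75,90,60),(95,255,255));m[:,:180]=0;m[:,380:]=0
p=np.argwhere(m)[:,::-1];zt=o['position'][2]-.0317+.083
q=np.array([p[p[:,0]==u][:,1].min() for u in range(240,326,3)]);e=np.c_[np.arange(240,326,3),q]
Y=((plane(im,e,zt)-C)@Rc*1000)[:,:2];A=np.c_[2*Y,np.ones(len(Y))];s=np.linalg.lstsq(A,(Y**2).sum(1),rcond=None)[0];print('circle',s[:2],np.sqrt(s[2]+s[0]**2+s[1]**2))
P=plane(im,[(239,206),(318,206),(363,206),(449,206)],.022);print(np.round((P-C)@Rc*1000,1)[:,:2])
off=np.array([.0019,-.0081,-.0317]);where(off)
E
```

```text
t 23.2 j [-0.715  0.72   0.733  1.913 -1.163  1.196  0.931] p [0.5239 0.2908 0.0583] w 0.482 F [ 0.7  0.3 -0.5]
x [-0.208  0.813  0.545] y [ 0.969  0.248 -0.001] z [-0.136  0.527 -0.839]
circle [-30.21621843  48.70493312] 19.403753450021515
[[ 18.3  78. ]
 [ 17.4  22.1]
 [ 16.9 -10. ]
 [ 16.  -73. ]]
obj carrier [-27.8  49.6  26.6]
```

View pics/w6c.png

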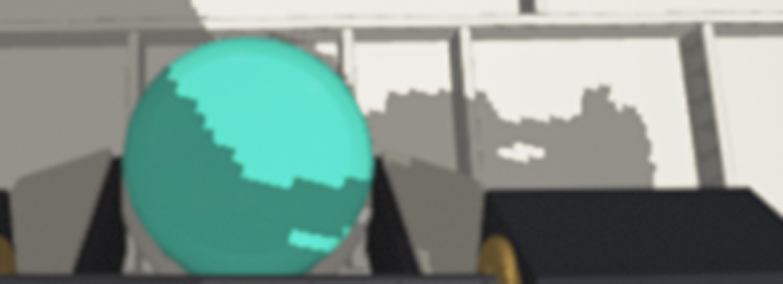

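Call:
jog_arm:
  increments:
    - {"slide": [4,-1,6],"roll": 0,"gripper": 0.3}
    - {"slide": [9,-1,12],"roll": 0,"gripper": 0.3}
    - {"slide": [9,-1,12],"roll": 0,"gripper": 0.3}
    - {"slide": [9,-1,13],"roll": 0,"gripper": 0.3}
    - {"slide": [7,-1,16],"roll": 0,"gripper": 0.3}
    - {"slide": [5,-1,19],"roll": 0,"gripper": 0.3}
    - {"slide": [4,-1,21],"roll": 0,"gripper": 0.3}
    - {"slide": [3,-1,23],"roll": 0,"gripper": 0.3}
    - {"slide": [2,-1,24],"roll": 0,"gripper": 0.3}
    - {"slide": [2,-1,24],"roll": 0,"gripper": 0.3}

```text
clock: 24.08
position: [0.5181, 0.3058, 0.0383]
ee_rot: [-1.62, -2.089, -0.477]
force: [-0.0, 1.1, -2.0]
width: 0.484
```

```bash
python3 - <<'E'
from go import *
off=np.array([.0019,-.0081,-.0317]);where(off);print(o['ft_torque'])
im=grab('wrist','w7.png')
im=grab('scene','s7.png')
f=cv2.resize(im['frame'][200:370,200:400],None,fx=3.5,fy=3.5,interpolation=cv2.INTER_CUBIC);cv2.imwrite('pics/s7c.png',f)
E
```

```text
t 24.08 j [-0.727  0.745  0.709  1.928 -1.202  1.165  0.95 ] p [0.5181 0.3058 0.0383] w 0.484 F [-0.   1.1 -2. ]
x [-0.208  0.812  0.545] y [ 0.968  0.25  -0.003] z [-0.138  0.527 -0.838]
obj carrier [-11.8  51.2   6.6]
[-0.75120165 -0.29500162 -0.03151675]
```

View pics/s7c.png

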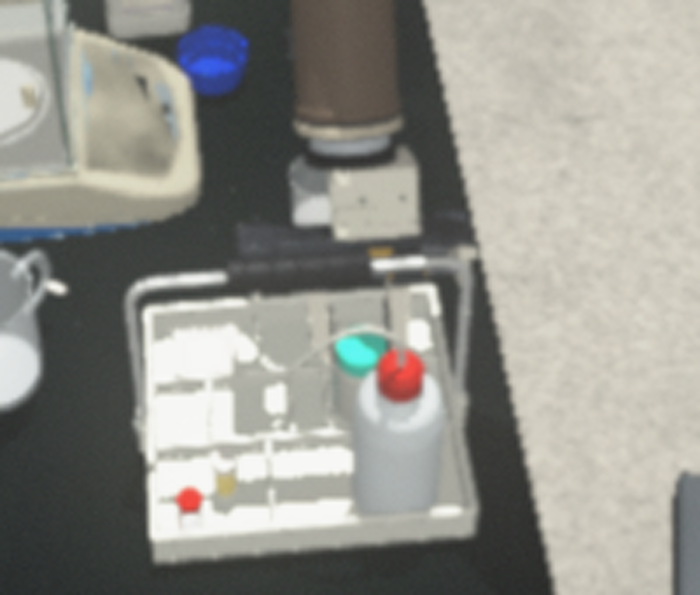

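View pics/w7.png

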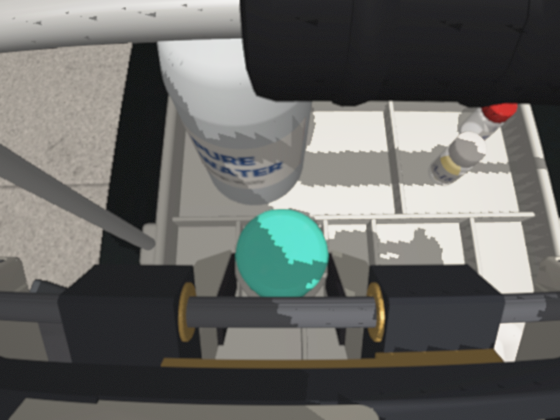

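Call:
jog_arm:
  increments:
    - {"slide": [-0.5,0,0.8],"roll": 0,"gripper": 0.3}
    - {"slide": [-1,0,1.7],"roll": 0,"gripper": 0.3}
    - {"slide": [-1.4,0,2.1],"roll": 0,"gripper": 0.3}
    - {"slide": [-1.4,0,2.1],"roll": 0,"gripper": 0.3}
    - {"slide": [-1.4,0,2.1],"roll": 0,"gripper": 0.5}
    - {"slide": [-1.4,0,2.1],"roll": 0,"gripper": 0.55}
    - {"slide": [-1.4,0,2.1],"roll": 0,"gripper": 0.6}
    - {"slide": [-1.4,0,2.1],"roll": 0,"gripper": 0.65}
    - {"slide": [-1.4,0,2.1],"roll": 0,"gripper": 0.7}
    - {"slide": [-1.4,0,2.1],"roll": 0,"gripper": 0.7}

```text
clock: 25.02
position: [0.5182, 0.3061, 0.0362]
ee_rot: [-1.62, -2.09, -0.478]
force: [0.7, -0.4, -0.4]
width: 0.694
```

```bash
python3 - <<'E'
from go import *
im=grab('wrist','w8.png')
g=np.array([.590,.0905,.040])+.019*R[:,2]
print('beaker grasp slide',to(g))
E
```

```text
t 25.02 j [-0.726  0.748  0.706  1.929 -1.205  1.163  0.954] p [0.5182 0.3061 0.0362] w 0.694 F [ 0.7 -0.4 -0.4]
x [-0.208  0.812  0.545] y [ 0.968  0.25  -0.002] z [-0.138  0.527 -0.838]
beaker grasp slide [-187.9   15.6 -107.8]
```

View pics/w8.png

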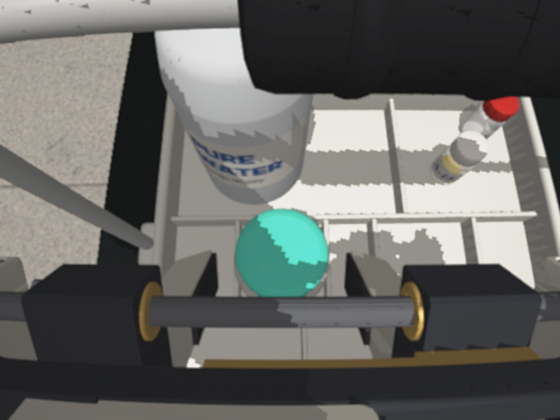

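Call:
jog_arm:
  increments:
    - {"slide": [-12,1,-13],"roll": 0,"gripper": 0.7}
    - {"slide": [-33,2,-36],"roll": 0,"gripper": 0.7}
    - {"slide": [-60,3,-63],"roll": 0,"gripper": 0.75}
    - {"slide": [-86,5,-90],"roll": 0,"gripper": 1}
    - {"slide": [-112,7,-118],"roll": 0,"gripper": 1}
    - {"slide": [-138,9,-146],"roll": 0,"gripper": 1}
    - {"slide": [-162,12,-174],"roll": 0,"gripper": 1}
    - {"slide": [-182,15,-198],"roll": 0,"gripper": 1}
    - {"slide": [-189,16,-208],"roll": 0,"gripper": 1}
    - {"slide": [-189,16,-208],"roll": 0,"gripper": 1}

```text
clock: 25.9
position: [0.6032, 0.0425, 0.1083]
ee_rot: [-1.627, -2.089, -0.478]
force: [0.3, -0.5, 0.3]
width: 0.998
```

```bash
python3 - <<'E'
from go import *
g=np.array([.5905,.0913,.038])+.019*R[:,2]
print('beaker grasp slide',to(g))
im=grab('wrist','w9.png')
im=grab('scene','s9.png')
f=cv2.resize(im['frame'][180:370,200:400],None,fx=3,fy=3,interpolation=cv2.INTER_CUBIC);cv2.imwrite('pics/s9c.png',f)
E
```

```text
t 25.9 j [-0.303  0.79   0.803  1.633 -0.966  1.496  1.066] p [0.6032 0.0425 0.1083] w 0.998 F [ 0.3 -0.5  0.3]
x [-0.206  0.815  0.542] y [ 0.969  0.245 -0.001] z [-0.134  0.526 -0.84 ]
beaker grasp slide [  4.2  -0.3 105.3]
```

View pics/w9.png

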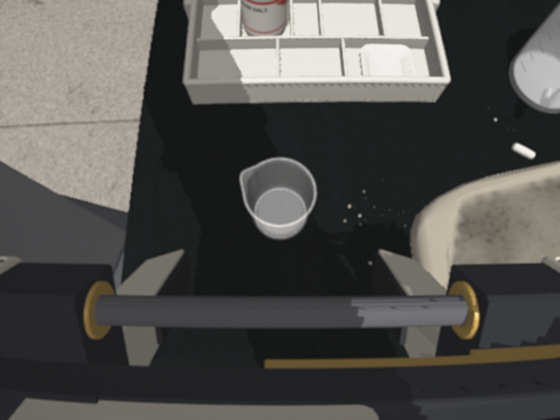

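View pics/s9c.png

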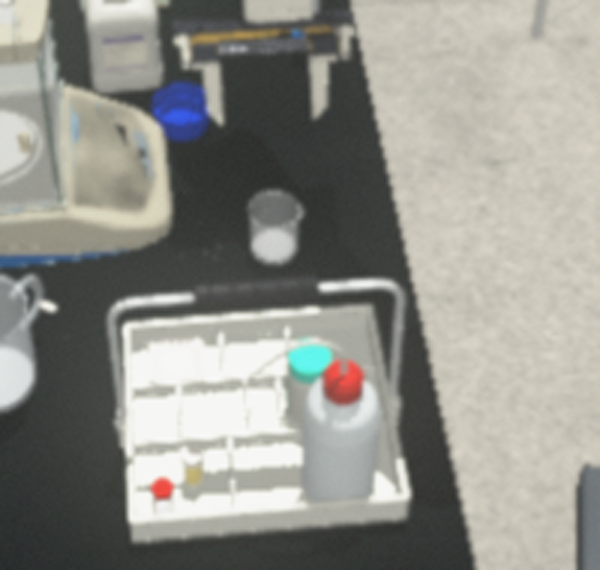

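Call:
jog_arm:
  increments:
    - {"slide": [4,0,15],"roll": 0,"gripper": 1}
    - {"slide": [4,0,40],"roll": 0,"gripper": 1}
    - {"slide": [4,0,68],"roll": 0,"gripper": 1}
    - {"slide": [4,0,92],"roll": 0,"gripper": 1}
    - {"slide": [4,0,105],"roll": 0,"gripper": 1}
    - {"slide": [4,0,105],"roll": 0,"gripper": 1}
    - {"slide": [4,0,105],"roll": 0,"gripper": 0.75}
    - {"slide": [4,0,105],"roll": 0,"gripper": 0.65}
    - {"slide": [4,0,105],"roll": 0,"gripper": 0.6}
    - {"slide": [4,0,105],"roll": 0,"gripper": 0.55}
  newtons: 8

```text
clock: 26.83
position: [0.5874, 0.1044, 0.0227]
ee_rot: [-1.622, -2.091, -0.479]
force: [0.6, 0.3, 0.1]
width: 0.76
```

```bash
python3 - <<'E'
from go import *
g=np.array([.5905,.0913,.038])+.019*R[:,2]
print('beaker grasp slide',to(g))
im=grab('wrist','w10.png')
im=grab('scene','s10.png')
f=cv2.resize(im['frame'][180:320,220:380],None,fx=4,fy=4,interpolation=cv2.INTER_CUBIC);cv2.imwrite('pics/s10c.png',f)
E
```

```text
t 26.83 j [-0.373  0.861  0.739  1.753 -1.075  1.343  1.132] p [0.5874 0.1044 0.0227] w 0.76 F [0.6 0.3 0.1]
x [-0.208  0.813  0.544] y [ 0.969  0.249 -0.001] z [-0.136  0.527 -0.839]
beaker grasp slide [-3.  -0.3 -1.2]
```

View pics/w10.png

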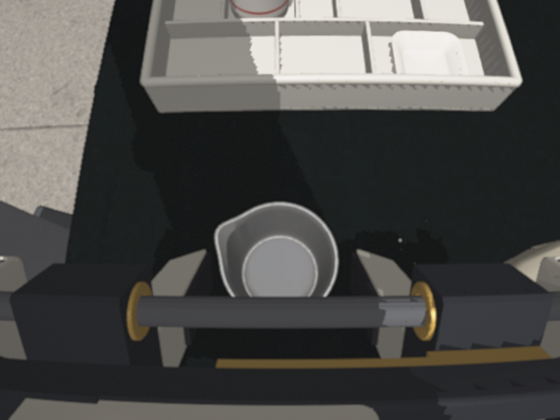

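View pics/s10c.png

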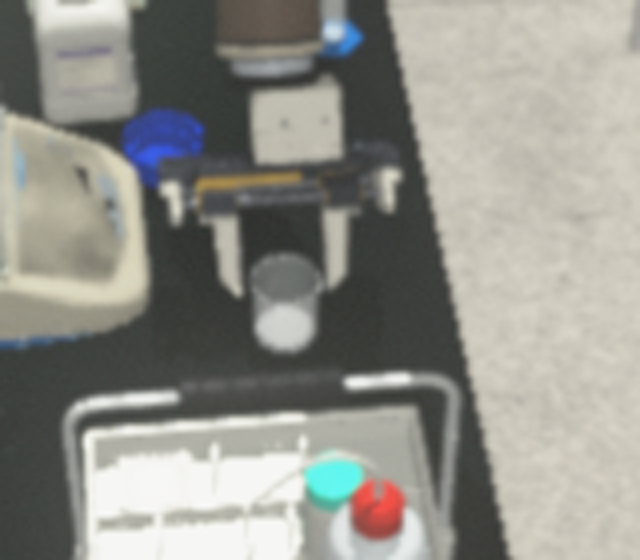

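```bash
python3 - <<'E'
from go import *
im=grab('wrist')
e=[(250,209),(265,205),(280,203),(295,205),(310,211),(322,221),(332,236),(337,252),(337,268),(334,281)]
Y=plane(im,e,.066)[:,:2]*1000;A=np.c_[2*Y,np.ones(len(Y))];s=np.linalg.lstsq(A,(Y**2).sum(1),rcond=None)[0];print('rim',s[:2],np.sqrt(s[2]+s[0]**2+s[1]**2))
G=o['position']-.019*R[:,2];print('grasp pt',G,'tool-frame rim centre minus grasp',R.T@(np.array([s[0],s[1],38])/1000-G)*1000)
E
```

```text
t 26.93 j [-0.373  0.862  0.739  1.753 -1.075  1.343  1.132] p [0.5871 0.1047 0.0224] w 0.674 F [-0.3  0.1  0.7]
x [-0.208  0.812  0.545] y [ 0.968  0.249 -0.001] z [-0.137  0.527 -0.839]
rim [589.68663563  92.56372397] 26.430407551538813
grasp pt [0.58971726 0.09470665 0.03835536] tool-frame rim centre minus grasp [-1.92807279 -0.56291764 -0.82765641]
```

Call:
jog_arm:
  increments:
    - {"slide": [-2,0,0],"roll": 0,"gripper": 0.6}
    - {"slide": [-2,0,0],"roll": 0,"gripper": 0.55}
    - {"slide": [-2,0,0],"roll": 0,"gripper": 0.5}
    - {"slide": [-2,0,0],"roll": 0,"gripper": 0.4}
    - {"slide": [-2,0,0],"roll": 0,"gripper": 0.4}
    - {"slide": [-2,0,0],"roll": 0,"gripper": 0.4}
    - {"slide": [-2,0,0],"roll": 0,"gripper": 0.4}
    - {"slide": [-2,0,0],"roll": 0,"gripper": 0.4}
    - {"slide": [-2,0,0],"roll": 0,"gripper": 0.4}
    - {"slide": [-2,0,0],"roll": 0,"gripper": 0.4}
  newtons: 8

```text
clock: 27.82
position: [0.587, 0.1038, 0.0207]
ee_rot: [-1.62, -2.09, -0.478]
force: [-0.1, -1.1, 2.6]
width: 0.556
```

```bash
python3 - <<'E'
from go import *
im=grab('wrist','w11.png')
im=grab('scene','s11.png')
f=cv2.resize(im['frame'][180:320,220:380],None,fx=4,fy=4,interpolation=cv2.INTER_CUBIC);cv2.imwrite('pics/s11c.png',f)
E
```

```text
t 27.82 j [-0.37   0.865  0.737  1.752 -1.075  1.343  1.135] p [0.587  0.1038 0.0207] w 0.556 F [-0.1 -1.1  2.6]
x [-0.208  0.812  0.545] y [ 0.968  0.25  -0.002] z [-0.138  0.527 -0.838]
```

View pics/w11.png

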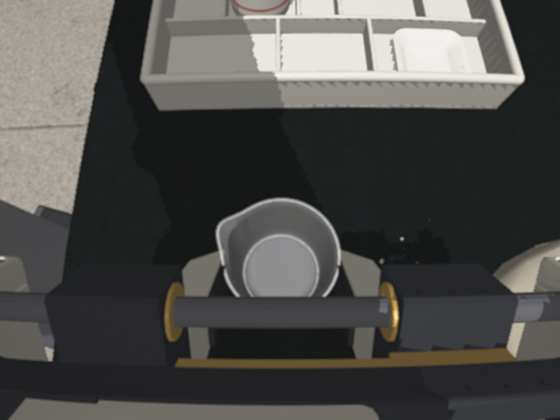

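View pics/s11c.png

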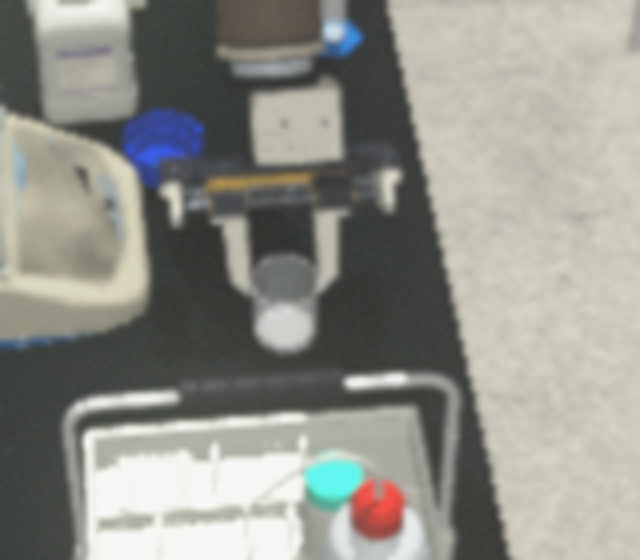

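```bash
python3 - <<'E'
from go import *
off=np.array([.0035,-.0123,-.0207]);where(off)
p=Rc.T@(o['position']+off-C)*1000
slides(off,[(p[0],p[1],50),(-150,-42,65),(-77,-42,50),(-32,-42,30),(-14,-42,22),(-14,-42,8)])
from ik import *
Q,X,V=load();RR=Ro.from_rotvec(V[-1]);q=Q[-1];pp=X[-1]
for w in [(-150,-42,65),(-77,-42,50),(-14,-42,22),(-14,-42,8)]:
    w=C+Rc@(np.array(w)/1000)-off;q=path(q,pp,w,RR);pp=w;print(np.round(q,2))
E
```

```text
t 27.92 j [-0.37   0.865  0.737  1.752 -1.075  1.343  1.135] p [0.587  0.1038 0.0207] w 0.554 F [-0.1 -1.6  2.1]
x [-0.208  0.812  0.545] y [ 0.968  0.25  -0.002] z [-0.138  0.527 -0.838]
obj carrier [-229.3   37.2    0. ]
(np.float64(-229.25047001523987), np.float64(37.17197547396632), 50) world [0.59  0.091 0.05 ] slide [ 27.3  -0.1 -41.9]
(-150, -42, 65) world [0.646 0.189 0.065] slide [102.8  78.1 -10.9]
(-77, -42, 50) world [0.627 0.259 0.05 ] slide [155.8  77.2  41.4]
(-32, -42, 30) world [0.615 0.303 0.03 ] slide [182.6  76.7  82.7]
(-14, -42, 22) world [0.611 0.32  0.022] slide [193.3  76.5  99.3]
(-14, -42, 8) world [0.611 0.32  0.008] slide [185.7  76.5 111. ]
[-0.5   0.83  0.75  1.59 -1.08  1.41  0.88]
[-0.6   0.82  0.73  1.64 -1.13  1.33  0.83]
[-0.68  0.84  0.7   1.68 -1.19  1.25  0.81]
[-0.68  0.86  0.69  1.68 -1.2   1.24  0.83]
```

```bash
python3 - <<'E'
from meas import *
T=load('top0.npz');P=cloud(T)
g=P[::1,::1].reshape(-1,3);g=g[~np.isnan(g[:,0])]
for y in np.arange(-.3,.3,.04):
    r=[]
    for x in np.arange(.6,.9,.04):
        s=g[(abs(g[:,0]-x)<.02)&(abs(g[:,1]-y)<.02)]; r.append(round(float(np.max(s[:,2])),2) if len(s) else -1)
    print(round(y,2),r)
E
```

```text
-0.3 [0.2, 0.01, 0.01, 0.01, 0.01, 0.07, 0.07, 0.1]
-0.26 [0.2, 0.01, 0.01, 0.01, 0.01, 0.01, 0.01, 0.06]
-0.22 [0.01, 0.01, 0.01, 0.01, 0.01, 0.13, 0.12, 0.01]
-0.18 [0.01, 0.01, 0.01, 0.01, 0.12, 0.15, 0.15, 0.12]
-0.14 [0.01, 0.01, 0.01, 0.01, 0.12, 0.14, 0.14, 0.01]
-0.1 [0.09, 0.01, 0.04, 0.04, 0.05, 0.01, 0.11, 0.01]
-0.06 [0.08, 0.01, 0.04, 0.04, 0.06, 0.08, 0.08, 0.01]
-0.02 [0.01, 0.01, 0.01, 0.05, 0.07, 0.09, 0.33, 0.33]
0.02 [0.02, 0.01, 0.02, 0.06, 0.08, 0.09, 0.33, 0.33]
0.06 [0.07, 0.01, 0.01, 0.06, 0.08, 0.32, 0.33, 0.33]
0.1 [0.07, 0.01, 0.01, 0.07, 0.09, 0.33, 0.34, 0.33]
0.14 [0.01, 0.01, 0.01, 0.07, 0.1, 0.33, 0.33, 0.33]
0.18 [0.01, 0.01, 0.01, 0.01, 0.01, 0.32, 0.33, 0.33]
0.22 [0.05, 0.04, 0.04, 0.01, 0.01, 0.07, 0.01, 0.01]
0.26 [0.03, 0.02, 0.04, 0.05, 0.01, 0.12, 0.11, 0.11]
```

Call:
jog_arm:
  increments:
    - {"slide": [10,0,-15],"roll": 0,"gripper": 0.4}
    - {"slide": [28,0,-43],"roll": 0,"gripper": 0.4}
    - {"slide": [48,18,-42],"roll": 0,"gripper": 0.4}
    - {"slide": [67,39,-32],"roll": 0,"gripper": 0.4}
    - {"slide": [86,60,-20],"roll": 0,"gripper": 0.4}
    - {"slide": [106,77,-8],"roll": 0,"gripper": 0.4}
    - {"slide": [130,77,16],"roll": 0,"gripper": 0.4}
    - {"slide": [152,77,38],"roll": 0,"gripper": 0.4}
    - {"slide": [168,77,60],"roll": 0,"gripper": 0.4}
    - {"slide": [180,77,78],"roll": 0,"gripper": 0.4}

```text
clock: 28.75
position: [0.6121, 0.3137, 0.0542]
ee_rot: [-1.616, -2.091, -0.478]
force: [0.5, 0.2, -0.6]
width: 0.554
```

```bash
python3 - <<'E'
from go import *
off=np.array([.0035,-.0123,-.0207]);where(off)
im=grab('wrist','w12.png')
im=grab('scene','s12.png')
f=cv2.resize(im['frame'][200:370,200:400],None,fx=3.5,fy=3.5,interpolation=cv2.INTER_CUBIC);cv2.imwrite('pics/s12c.png',f)
from go import *
where(off)
slides(off,[(-14,-42,22),(-14,-42,8)])
E
```

```text
t 28.75 j [-0.661  0.835  0.716  1.668 -1.166  1.282  0.818] p [0.6121 0.3137 0.0542] w 0.554 F [ 0.5  0.2 -0.6]
x [-0.21   0.811  0.546] y [ 0.968  0.252 -0.002] z [-0.139  0.528 -0.838]
obj carrier [-33.3 -42.   33.5]
obj carrier [-33.3 -42.   33.5]
(-14, -42, 22) world [0.611 0.32  0.022] slide [ 9.9 -0.2 20.1]
(-14, -42, 8) world [0.611 0.32  0.008] slide [ 2.2 -0.1 31.8]
```

View pics/w12.png

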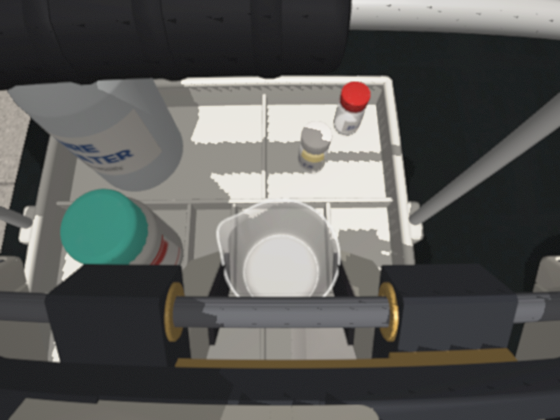

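View pics/s12c.png

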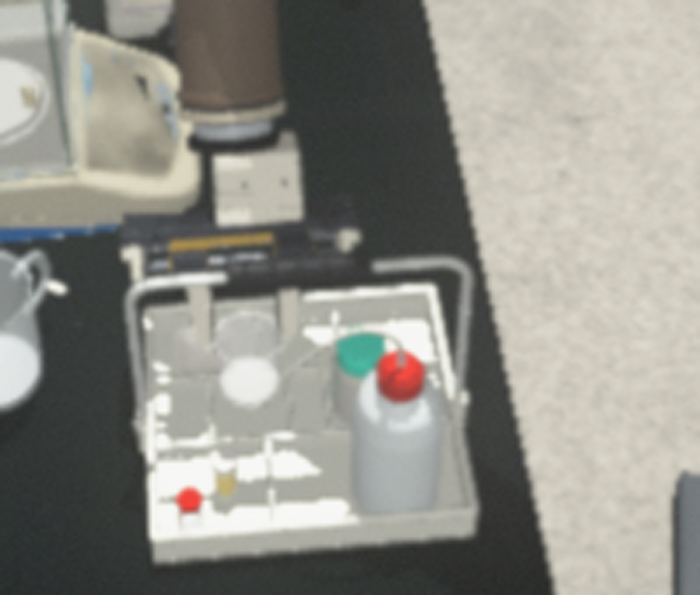

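```bash
python3 - <<'E'
from go import *
off=np.array([.0035,-.0123,-.0207]);where(off)
slides(off,[(-77,-42,52),(-120,-20,60),(-155,-10,50),(-155,-10,12),(-155,-10,1)])
E
```

```text
t 28.85 j [-0.662  0.837  0.713  1.668 -1.166  1.283  0.818] p [0.61   0.316  0.0531] w 0.559 F [-0.4 -0.5 -1.5]
x [-0.212  0.809  0.548] y [ 0.967  0.256 -0.005] z [-0.144  0.529 -0.836]
obj carrier [-30.5 -40.6  32.4]
(-77, -42, 52) world [0.627 0.259 0.052] slide [-28.1   1.5 -41.9]
(-120, -20, 60) world [0.617 0.212 0.06 ] slide [-59.9 -20.3 -72.2]
(-155, -10, 50) world [0.617 0.175 0.05 ] slide [-94.7 -30.  -83. ]
(-155, -10, 12) world [0.617 0.175 0.012] slide [-115.5  -29.8  -51.2]
(-155, -10, 1) world [0.617 0.175 0.001] slide [-121.5  -29.8  -42. ]
```

Call:
jog_arm:
  increments:
    - {"slide": [-12,1,-18],"roll": 0,"gripper": 0.4}
    - {"slide": [-28,1,-42],"roll": 0,"gripper": 0.4}
    - {"slide": [-44,-10,-58],"roll": 0,"gripper": 0.4}
    - {"slide": [-60,-20,-72],"roll": 0,"gripper": 0.4}
    - {"slide": [-82,-27,-80],"roll": 0,"gripper": 0.4}
    - {"slide": [-98,-30,-78],"roll": 0,"gripper": 0.4}
    - {"slide": [-107,-30,-64],"roll": 0,"gripper": 0.4}
    - {"slide": [-114,-30,-52],"roll": 0,"gripper": 0.4}
    - {"slide": [-118,-30,-46],"roll": 0,"gripper": 0.4}
    - {"slide": [-120,-30,-44],"roll": 0,"gripper": 0.4}

```text
clock: 29.68
position: [0.614, 0.1841, 0.0231]
ee_rot: [-1.617, -2.089, -0.475]
force: [0.1, 0.1, 0.1]
width: 0.558
```

```bash
python3 - <<'E'
from go import *
off=np.array([.0035,-.0123,-.0207]);where(off)
E
```

```text
t 29.68 j [-0.473  0.878  0.721  1.695 -1.123  1.328  1.009] p [0.614  0.1841 0.0231] w 0.558 F [0.1 0.1 0.1]
x [-0.208  0.811  0.546] y [ 0.968  0.252 -0.005] z [-0.141  0.528 -0.838]
obj carrier [-158.8   -9.9    2.4]
```

Call:
jog_arm:
  increments:
    - {"slide": [-0.7,0,1],"roll": 0,"gripper": 0.4}
    - {"slide": [-1,0,1.7],"roll": 0,"gripper": 0.4}
    - {"slide": [-1,0,1.7],"roll": 0,"gripper": 0.58}
    - {"slide": [-1,0,1.7],"roll": 0,"gripper": 0.62}
    - {"slide": [-1,0,1.7],"roll": 0,"gripper": 0.68}
    - {"slide": [-1,0,1.7],"roll": 0,"gripper": 0.72}
    - {"slide": [1,0,-2],"roll": 0,"gripper": 0.72}
    - {"slide": [3,0,-4.6],"roll": 0,"gripper": 0.72}
    - {"slide": [3,0,-4.6],"roll": 0,"gripper": 0.65}
    - {"slide": [3,0,-4.6],"roll": 0,"gripper": 0.6}

```text
clock: 30.52
position: [0.6155, 0.1822, 0.0307]
ee_rot: [-1.62, -2.09, -0.479]
force: [-1.0, -0.2, 0.1]
width: 0.63
```

Call:
jog_arm:
  increments:
    - {"slide": [0,0,0],"roll": 0,"gripper": 0.55}
    - {"slide": [0,0,0],"roll": 0,"gripper": 0.5}
    - {"slide": [0,0,0],"roll": 0,"gripper": 0.45}
    - {"slide": [0,0,0],"roll": 0,"gripper": 0.45}
    - {"slide": [0,0,0],"roll": 0,"gripper": 0.45}
    - {"slide": [0,0,0],"roll": 0,"gripper": 0.45}
    - {"slide": [0,0,0],"roll": 0,"gripper": 0.45}
    - {"slide": [2,0,-3],"roll": 0,"gripper": 0.45}
    - {"slide": [8,0,-12],"roll": 0,"gripper": 0.45}
    - {"slide": [16,0,-25],"roll": 0,"gripper": 0.45}
  newtons: 8

```text
clock: 31.35
position: [0.6145, 0.1821, 0.0598]
ee_rot: [-1.62, -2.088, -0.475]
force: [-0.5, -0.4, -0.7]
width: 0.566
```

```bash
python3 - <<'E'
from go import *
off=np.array([.0035,-.0123,-.028]);where(off)
im=grab('wrist','w13.png')
im=grab('scene','s13.png')
f=cv2.resize(im['frame'][200:370,200:400],None,fx=3.5,fy=3.5,interpolation=cv2.INTER_CUBIC);cv2.imwrite('pics/s13c.png',f)
E
```

```text
t 31.35 j [-0.485  0.831  0.747  1.68  -1.087  1.365  0.963] p [0.6145 0.1821 0.0598] w 0.566 F [-0.5 -0.4 -0.7]
x [-0.207  0.812  0.545] y [ 0.968  0.25  -0.005] z [-0.14   0.527 -0.838]
obj carrier [-160.9   -9.9   31.8]
```

View pics/w13.png

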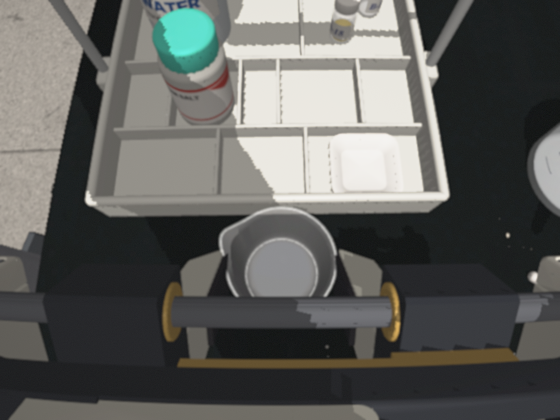

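View pics/s13c.png

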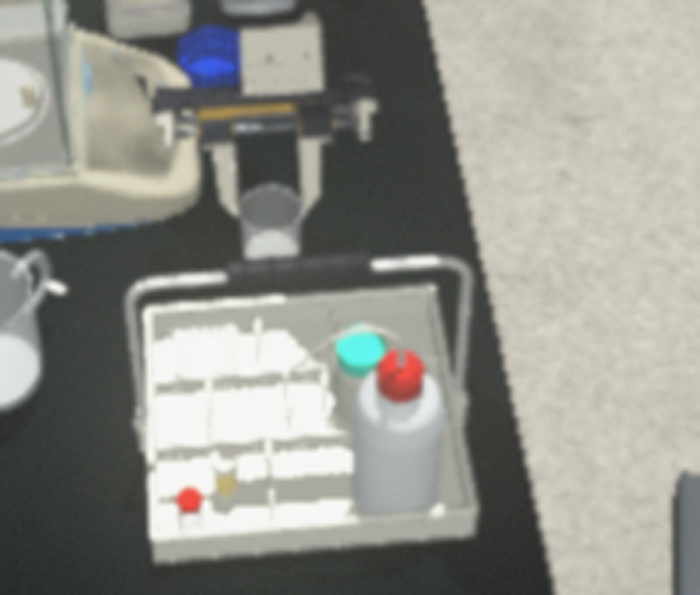

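```bash
python3 - <<'E'
from go import *
off=np.array([.0035,-.0123,-.029]);where(off)
slides(off,[(-145,-40,62),(-77,-45,50),(-40,-45,32),(-18,-45,24),(-18,-45,8)])
E
```

```text
t 31.45 j [-0.485  0.827  0.749  1.677 -1.087  1.365  0.963] p [0.6169 0.1816 0.0631] w 0.567 F [ 1.2 -0.1 -0.7]
x [-0.21   0.812  0.544] y [0.968 0.25  0.001] z [-0.135  0.528 -0.839]
obj carrier [-162.   -12.1   34.1]
(-145, -40, 62) world [0.643 0.193 0.062] slide [ 29.7  27.7 -13.9]
(-77, -45, 50) world [0.63 0.26 0.05] slide [80.3 31.8 33.2]
(-40, -45, 32) world [0.62  0.296 0.032] slide [101.5  31.3  68.5]
(-18, -45, 24) world [0.615 0.317 0.024] slide [115.6  31.1  87.1]
(-18, -45, 8) world [0.615 0.317 0.008] slide [106.9  31.  100.6]
```

Call:
jog_arm:
  increments:
    - {"slide": [15,14,-8],"roll": 0,"gripper": 0.45}
    - {"slide": [32,29,-14],"roll": 0,"gripper": 0.45}
    - {"slide": [50,32,4],"roll": 0,"gripper": 0.45}
    - {"slide": [67,32,20],"roll": 0,"gripper": 0.45}
    - {"slide": [82,32,34],"roll": 0,"gripper": 0.45}
    - {"slide": [92,32,52],"roll": 0,"gripper": 0.45}
    - {"slide": [100,32,66],"roll": 0,"gripper": 0.45}
    - {"slide": [106,32,73],"roll": 0,"gripper": 0.45}
    - {"slide": [106,32,73],"roll": 0,"gripper": 0.45}
    - {"slide": [106,32,73],"roll": 0,"gripper": 0.45}

```text
clock: 32.28
position: [0.6142, 0.3141, 0.0562]
ee_rot: [-1.62, -2.09, -0.477]
force: [0.4, -0.5, -0.3]
width: 0.566
```

```bash
python3 - <<'E'
from go import *
off=np.array([.0035,-.0123,-.029]);where(off)
im=grab('wrist','w14.png')
k=cv2.resize(im['frame'][170:300,40:400],None,fx=2.2,fy=2.2,interpolation=cv2.INTER_CUBIC);cv2.imwrite('pics/w14c.png',k)
slides(off,[(-18,-45,24),(-18,-45,8)])
E
```

```text
t 32.28 j [-0.663  0.835  0.72   1.662 -1.164  1.285  0.809] p [0.6142 0.3141 0.0562] w 0.566 F [ 0.4 -0.5 -0.3]
x [-0.208  0.813  0.544] y [ 0.968  0.25  -0.003] z [-0.138  0.527 -0.839]
obj carrier [-33.4 -44.1  27.2]
(-18, -45, 24) world [0.615 0.317 0.024] slide [11.2  0.7 11. ]
(-18, -45, 8) world [0.615 0.317 0.008] slide [ 2.5  0.7 24.5]
```

View pics/w14c.png

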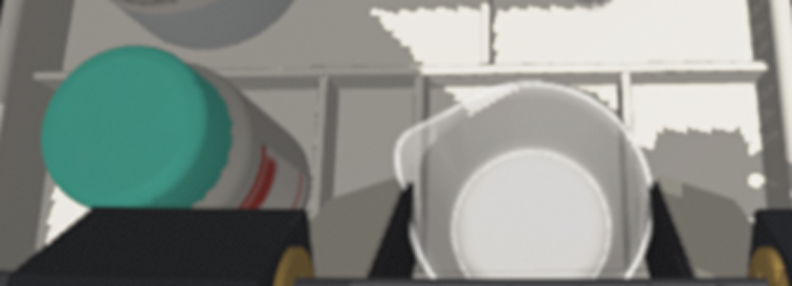

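```bash
python3 - <<'E'
from go import *
im=grab('wrist');P=cloud(im)
Tt=(P-o['position'])@R*1000  # tool frame mm
def st_(a,b,c,d,n):
    q=Tt[a:b,c:d].reshape(-1,3);q=q[~np.isnan(q[:,0])]
    print(n,np.percentile(q,[2,50,98],axis=0).round(0).tolist())
st_(190,260,65,140,'cap'); st_(270,285,75,165,'block top'); st_(300,350,75,165,'block mid');st_(265,272,90,165,'block edge')
st_(275,290,0,20,'end');st_(365,380,100,400,'bar');st_(300,320,10,45,'screw left')
st_(240,262,185,210,'finger')
E
```

```text
t 32.33 j [-0.662  0.835  0.721  1.662 -1.164  1.285  0.809] p [0.6148 0.3132 0.0564] w 0.57 F [ 0.5 -1.2 -0.8]
x [-0.208  0.813  0.544] y [ 0.969  0.249 -0.002] z [-0.137  0.526 -0.839]
cap [[4.0, -161.0, -33.0], [21.0, -91.0, -22.0], [37.0, -75.0, 71.0]]
block top [[36.0, -53.0, -112.0], [37.0, -41.0, -107.0], [38.0, -30.0, -103.0]]
block mid [[23.0, -49.0, -119.0], [30.0, -37.0, -118.0], [36.0, -28.0, -116.0]]
block edge [[36.0, -52.0, -105.0], [37.0, -41.0, -102.0], [37.0, -32.0, -99.0]]
end [[28.0, -80.0, -105.0], [32.0, -79.0, -102.0], [34.0, -77.0, -98.0]]
bar [[22.0, -36.0, -131.0], [26.0, -6.0, -129.0], [27.0, 24.0, -122.0]]
screw left [[26.0, -71.0, -117.0], [29.0, -66.0, -112.0], [34.0, -56.0, -110.0]]
finger [[-24.0, -65.0, -42.0], [-17.0, -59.0, 45.0], [12.0, -33.0, 51.0]]
```

Call:
jog_arm:
  increments:
    - {"slide": [5,0,5],"roll": 0,"gripper": 0.45}
    - {"slide": [10,0.5,10],"roll": 0,"gripper": 0.45}
    - {"slide": [11,0.5,11],"roll": 0,"gripper": 0.45}
    - {"slide": [10,0.5,13],"roll": 0,"gripper": 0.45}
    - {"slide": [8,0.5,16],"roll": 0,"gripper": 0.45}
    - {"slide": [6,0.5,19],"roll": 0,"gripper": 0.45}
    - {"slide": [4,0.5,21.5],"roll": 0,"gripper": 0.45}
    - {"slide": [3,0.5,23.5],"roll": 0,"gripper": 0.45}
    - {"slide": [3,0.5,24],"roll": 0,"gripper": 0.45}
    - {"slide": [3,0.5,24],"roll": 0,"gripper": 0.45}

```text
clock: 33.22
position: [0.6107, 0.3297, 0.0376]
ee_rot: [-1.62, -2.089, -0.477]
force: [-0.4, -0.2, 0.7]
width: 0.567
```

```bash
python3 - <<'E'
from go import *
off=np.array([.0035,-.0123,-.029]);where(off)
im=grab('wrist','w15.png')
im=grab('scene','s15.png')
f=cv2.resize(im['frame'][200:370,200:400],None,fx=3.5,fy=3.5,interpolation=cv2.INTER_CUBIC);cv2.imwrite('pics/s15c.png',f)
E
```

```text
t 33.22 j [-0.677  0.856  0.703  1.672 -1.191  1.255  0.817] p [0.6107 0.3297 0.0376] w 0.567 F [-0.4 -0.2  0.7]
x [-0.208  0.812  0.545] y [ 0.968  0.25  -0.003] z [-0.138  0.527 -0.838]
obj carrier [-17.4 -44.8   8.6]
```

View pics/w15.png

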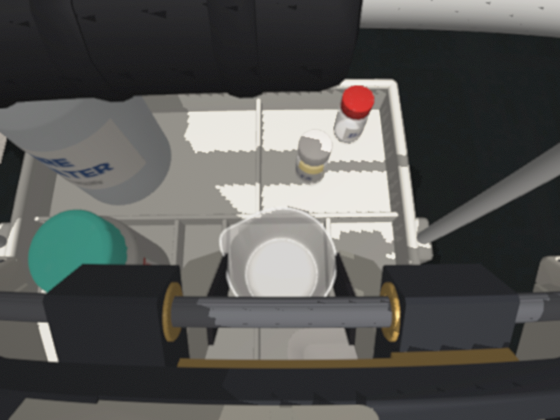

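View pics/s15c.png

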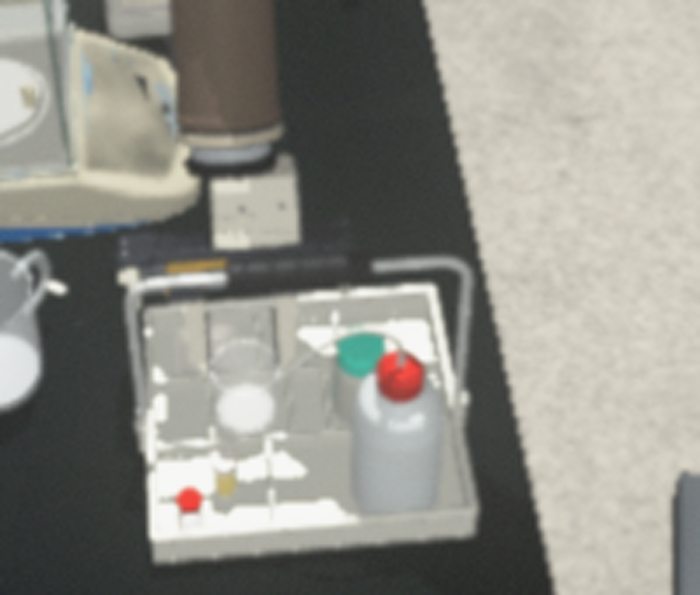

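Call:
jog_arm:
  increments:
    - {"slide": [-0.5,0,0.8],"roll": 0,"gripper": 0.45}
    - {"slide": [-1,0,1.6],"roll": 0,"gripper": 0.45}
    - {"slide": [-1.4,0,2.2],"roll": 0,"gripper": 0.45}
    - {"slide": [-1.6,0,2.5],"roll": 0,"gripper": 0.45}
    - {"slide": [-1.6,0,2.5],"roll": 0,"gripper": 0.45}
    - {"slide": [-1.6,0,2.5],"roll": 0,"gripper": 0.45}
    - {"slide": [-1.6,0,2.5],"roll": 0,"gripper": 0.45}
    - {"slide": [-1.6,0,2.5],"roll": 0,"gripper": 0.45}
    - {"slide": [-1.6,0,2.5],"roll": 0,"gripper": 0.45}
    - {"slide": [-1.6,0,2.5],"roll": 0,"gripper": 0.45}

```text
clock: 34.15
position: [0.6111, 0.3302, 0.0361]
ee_rot: [-1.619, -2.089, -0.48]
force: [-0.6, -1.6, 6.1]
width: 0.565
```

```bash
python3 - <<'E'
from go import *
off=np.array([.0035,-.0123,-.029]);where(off)
E
```

```text
t 34.15 j [-0.676  0.858  0.701  1.673 -1.195  1.254  0.821] p [0.6111 0.3302 0.0361] w 0.565 F [-0.6 -1.6  6.1]
x [-0.209  0.811  0.546] y [ 0.968  0.25  -0.001] z [-0.137  0.529 -0.838]
obj carrier [-17.  -45.4   7.1]
```

Call:
jog_arm:
  increments:
    - {"slide": [0.5,0,-0.8],"roll": 0,"gripper": 0.5}
    - {"slide": [0.5,0,-0.8],"roll": 0,"gripper": 0.55}
    - {"slide": [0.5,0,-0.8],"roll": 0,"gripper": 0.58}
    - {"slide": [0.5,0,-0.8],"roll": 0,"gripper": 0.61}
    - {"slide": [0.5,0,-0.8],"roll": 0,"gripper": 0.64}
    - {"slide": [0.5,0,-0.8],"roll": 0,"gripper": 0.67}
    - {"slide": [0.5,0,-0.8],"roll": 0,"gripper": 0.7}
    - {"slide": [0.5,0,-0.8],"roll": 0,"gripper": 0.72}
    - {"slide": [0.5,0,-0.8],"roll": 0,"gripper": 0.72}
    - {"slide": [0.5,0,-0.8],"roll": 0,"gripper": 0.72}

```text
clock: 34.98
position: [0.6107, 0.3298, 0.0358]
ee_rot: [-1.62, -2.09, -0.478]
force: [-1.2, 0.4, -0.3]
width: 0.721
```

```bash
python3 - <<'E'
from go import *
im=grab('wrist','w16.png')
G=np.array([.605,-.281,.152]);T=G+.019*R[:,2]
A=C+Rc@np.array([-.12,-.045,.09]);
for w in (A+[0,0,.04],[.6,.1,.27],[.61,-.2,.27],T-.09*R[:,2]): print(np.round(w,3),to(w))
from ik import *
Q,X,V=load();RR=Ro.from_rotvec(V[-1]);q=Q[-1];pp=X[-1]
for w in ([.6,.1,.27],[.61,-.2,.27],T-.09*R[:,2],T):
    w=np.array(w);q=path(q,pp,w,RR);pp=w;print(np.round(q,2))
E
```

```text
t 34.98 j [-0.676  0.858  0.701  1.673 -1.193  1.253  0.82 ] p [0.6107 0.3298 0.0358] w 0.721 F [-1.2  0.4 -0.3]
x [-0.208  0.812  0.545] y [ 0.968  0.25  -0.002] z [-0.138  0.527 -0.838]
[0.641 0.218 0.13 ] [ -45.5    1.4 -141.9]
[0.6  0.1  0.27] [ -56.8  -68.4 -316. ]
[ 0.61 -0.2   0.27] [-302.5 -133.7 -475.6]
[ 0.615 -0.318  0.212] [-431.6 -158.5 -489.7]
[-0.43  0.61  0.87  1.5  -0.88  1.67  0.8 ]
[ 0.11  0.81  0.84  1.13 -0.84  1.94  1.08]
[ 0.32  0.98  0.81  0.92 -0.87  1.99  1.15]
[ 0.21  0.97  0.81  1.17 -0.86  1.81  1.24]
```

View pics/w16.png

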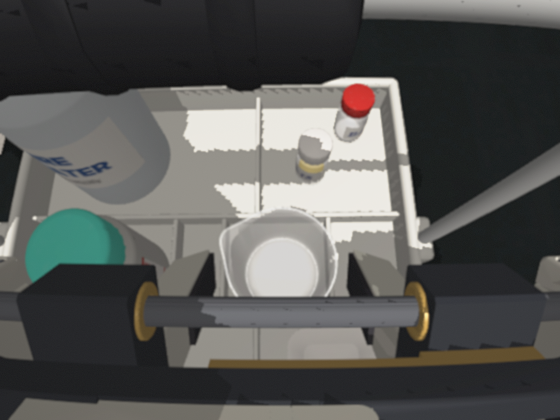

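Call:
jog_arm:
  increments:
    - {"slide": [-10,0,-12],"roll": 0,"gripper": 0.72}
    - {"slide": [-28,0,-36],"roll": 0,"gripper": 0.72}
    - {"slide": [-48,0,-66],"roll": 0,"gripper": 0.72}
    - {"slide": [-62,0,-100],"roll": 0,"gripper": 0.72}
    - {"slide": [-66,-8,-138],"roll": 0,"gripper": 0.72}
    - {"slide": [-66,-20,-176],"roll": 0,"gripper": 0.72}
    - {"slide": [-66,-34,-212],"roll": 0,"gripper": 0.72}
    - {"slide": [-68,-48,-248],"roll": 0,"gripper": 0.72}
    - {"slide": [-80,-60,-282],"roll": 0,"gripper": 0.72}
    - {"slide": [-100,-70,-310],"roll": 0,"gripper": 0.72}

```text
clock: 35.87
position: [0.6064, 0.0656, 0.2451]
ee_rot: [-1.62, -2.092, -0.481]
force: [0.5, -0.3, 0.3]
width: 0.724
```

```bash
python3 - <<'E'
from go import *
im=grab('wrist','w17.png')
G=np.array([.605,-.281,.152]);T=G+.019*R[:,2]
for w in ([.61,-.15,.24],T-.06*R[:,2],T): print(np.round(w,3),to(w))
from ik import *
Q,X,V=load();RR=Ro.from_rotvec(V[-1]);q=Q[-1];pp=X[-1]
for w in ([.61,-.15,.24],T-.06*R[:,2],T):
    w=np.array(w);q=path(q,pp,w,RR);pp=w;print(np.round(q,2))
E
```

```text
t 35.87 j [-0.363  0.646  0.857  1.503 -0.888  1.66   0.871] p [0.6064 0.0656 0.2451] w 0.724 F [ 0.5 -0.3  0.3]
x [-0.21   0.812  0.544] y [0.968 0.25  0.001] z [-0.135  0.527 -0.839]
[ 0.61 -0.15  0.24] [-178.6  -50.4 -109.9]
[ 0.611 -0.303  0.186] [-331.8  -88.1 -145.5]
[ 0.602 -0.271  0.136] [-331.8  -88.1  -85.5]
[ 0.01  0.79  0.84  1.26 -0.84  1.85  1.08]
[ 0.28  0.97  0.81  1.02 -0.86  1.93  1.19]
[ 0.21  0.96  0.8   1.17 -0.86  1.81  1.24]
```

View pics/w17.png

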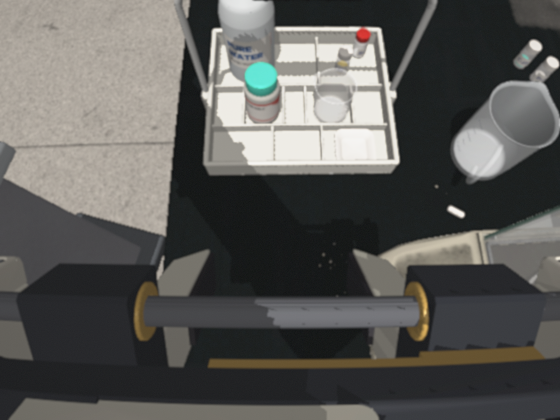

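Call:
jog_arm:
  increments:
    - {"slide": [-28,-10,-20],"roll": 0,"gripper": 1}
    - {"slide": [-62,-22,-42],"roll": 0,"gripper": 1}
    - {"slide": [-95,-34,-66],"roll": 0,"gripper": 1}
    - {"slide": [-128,-46,-90],"roll": 0,"gripper": 1}
    - {"slide": [-161,-58,-112],"roll": 0,"gripper": 1}
    - {"slide": [-195,-68,-132],"roll": 0,"gripper": 1}
    - {"slide": [-230,-76,-148],"roll": 0,"gripper": 1}
    - {"slide": [-266,-82,-160],"roll": 0,"gripper": 1}
    - {"slide": [-302,-88,-166],"roll": 0,"gripper": 1}
    - {"slide": [-332,-88,-168],"roll": 0,"gripper": 1}

```text
clock: 36.75
position: [0.6117, -0.3174, 0.201]
ee_rot: [-1.626, -2.087, -0.476]
force: [0.7, -0.6, 0.8]
width: 1.001
```

```bash
python3 - <<'E'
from go import *
im=grab('wrist','w18.png')
G=np.array([.605,-.281,.152]);T=G+.019*R[:,2]
print(np.degrees(np.arccos(-R[2,2])),to(T))
im=grab('scene','s18.png')
f=cv2.resize(im['frame'][100:260,220:400],None,fx=3.5,fy=3.5,interpolation=cv2.INTER_CUBIC);cv2.imwrite('pics/s18c.png',f)
E
```

```text
t 36.75 j [ 0.317  0.968  0.781  0.949 -0.847  1.957  1.153] p [ 0.6117 -0.3174  0.201 ] w 1.001 F [ 0.7 -0.6  0.8]
x [-0.204  0.814  0.544] y [ 0.969  0.246 -0.004] z [-0.137  0.526 -0.839]
32.93775294511901 [ 4.4  2.6 80.1]
```

View pics/w18.png

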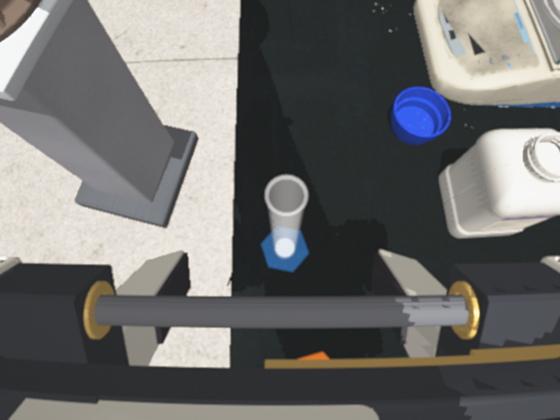

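View pics/s18c.png

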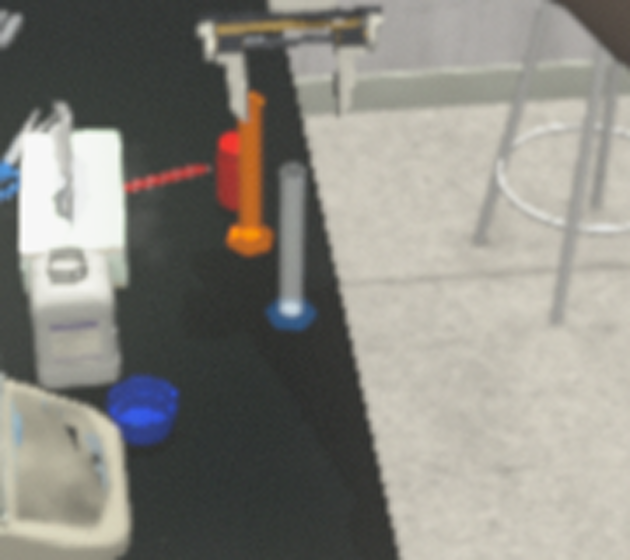

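```bash
python3 - <<'E'
from go import *
im=grab('wrist')
print('rim',plane(im,[(286.5,195)],.191),'foot',plane(im,[(285,250)],.005))
hsv=cv2.cvtColor(im['frame'],cv2.COLOR_BGR2HSV);m=cv2.inRange(hsv,(98,120,60),(115,255,255));m[:,:230]=0;m[:,330:]=0;m[:200]=0
X=plane(im,np.argwhere(m)[:,::-1],.007);print(cv2.minEnclosingCircle((X[:,:2]*1000).astype(np.float32)))
P=cloud(load_ if False else im)
T=__import__('numpy')
G=np.array([.605,-.281,.152]);print(to(G+.019*R[:,2]))
E
```

```text
t 36.85 j [ 0.319  0.972  0.779  0.951 -0.847  1.956  1.152] p [ 0.6107 -0.3182  0.1972] w 0.993 F [ 0.6  0.3 -0.6]
x [-0.199  0.814  0.546] y [ 0.97   0.242 -0.008] z [-0.139  0.528 -0.838]
rim [[ 0.60604235 -0.28326966  0.191     ]] foot [[ 0.60590211 -0.28432568  0.005     ]]
((606.73291015625, -281.8818054199219), 28.30126190185547)
[ 6.8  3.8 77.3]
```

Call:
jog_arm:
  increments:
    - {"slide": [2,2,10],"roll": 0,"gripper": 1}
    - {"slide": [4,4,30],"roll": 0,"gripper": 1}
    - {"slide": [4.5,4,52],"roll": 0,"gripper": 1}
    - {"slide": [4.5,4,70],"roll": 0,"gripper": 1}
    - {"slide": [4.5,4,78],"roll": 0,"gripper": 1}
    - {"slide": [4.5,4,78],"roll": 0,"gripper": 0.9}
    - {"slide": [4.5,4,78],"roll": 0,"gripper": 0.5}
    - {"slide": [4.5,4,78],"roll": 0,"gripper": 0.45}
    - {"slide": [4.5,4,78],"roll": 0,"gripper": 0.4}
    - {"slide": [4.5,4,78],"roll": 0,"gripper": 0.4}
  newtons: 25

```text
clock: 37.73
position: [0.606, -0.2677, 0.1393]
ee_rot: [-1.621, -2.09, -0.478]
force: [0.2, 0.9, 0.8]
width: 0.688
```

```bash
python3 - <<'E'
from go import *
im=grab('wrist','w19.png')
G=o['position']-.019*R[:,2];print('G',G, np.degrees(np.arccos(-R[2,2])))
im=grab('scene','s19.png')
f=cv2.resize(im['frame'][100:260,220:400],None,fx=3.5,fy=3.5,interpolation=cv2.INTER_CUBIC);cv2.imwrite('pics/s19c.png',f)
E
```

```text
t 37.73 j [ 0.219  0.953  0.775  1.162 -0.839  1.803  1.218] p [ 0.606  -0.2677  0.1393] w 0.688 F [0.2 0.9 0.8]
x [-0.208  0.813  0.544] y [ 0.968  0.249 -0.002] z [-0.137  0.527 -0.839]
G [ 0.60860604 -0.27773147  0.15526642] 32.95870374980955
```

View pics/w19.png

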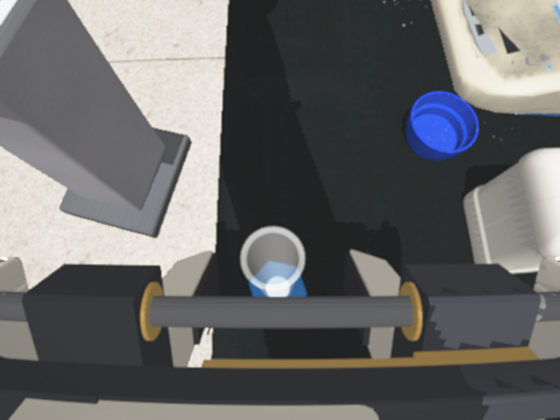

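View pics/s19c.png

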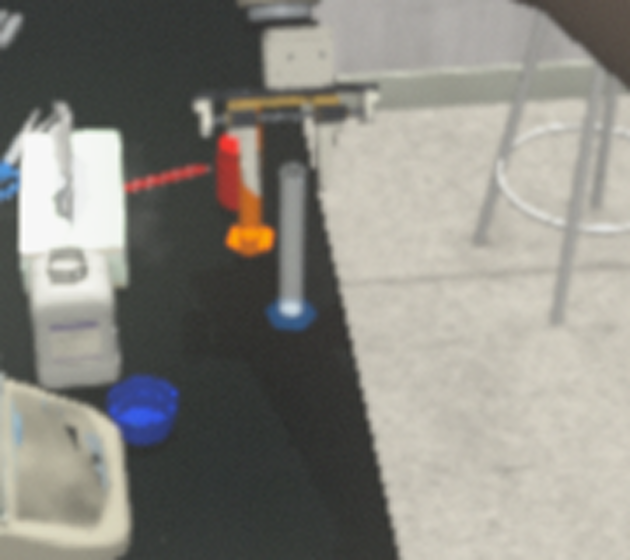

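Call:
jog_arm:
  increments:
    - {"slide": [-2,-2,0],"roll": 0,"gripper": 0.6}
    - {"slide": [-3,-3.5,0],"roll": 0,"gripper": 0.5}
    - {"slide": [-3,-3.5,0],"roll": 0,"gripper": 0.4}
    - {"slide": [-3,-3.5,0],"roll": 0,"gripper": 0.3}
    - {"slide": [-3,-3.5,0],"roll": 0,"gripper": 0.2}
    - {"slide": [-3,-3.5,0],"roll": 0,"gripper": 0.1}
    - {"slide": [-3,-3.5,0],"roll": 0,"gripper": 0.1}
    - {"slide": [-3,-3.5,0],"roll": 0,"gripper": 0.1}
    - {"slide": [-3,-3.5,0],"roll": 0,"gripper": 0.1}
    - {"slide": [-3,-3.5,0],"roll": 0,"gripper": 0.1}
  newtons: 25

```text
clock: 38.67
position: [0.6032, -0.27, 0.1369]
ee_rot: [-1.62, -2.09, -0.478]
force: [-1.3, 0.8, -0.4]
width: 0.285
```

```bash
python3 - <<'E'
from go import *
im=grab('wrist','w20.png')
G=o['position']-.019*R[:,2];print('G',G)
im=grab('scene','s20.png')
f=cv2.resize(im['frame'][100:260,220:400],None,fx=3.5,fy=3.5,interpolation=cv2.INTER_CUBIC);cv2.imwrite('pics/s20c.png',f)
E
```

```text
t 38.67 j [ 0.222  0.955  0.774  1.166 -0.837  1.801  1.225] p [ 0.6032 -0.27    0.1369] w 0.285 F [-1.3  0.8 -0.4]
x [-0.208  0.812  0.545] y [ 0.968  0.25  -0.002] z [-0.138  0.527 -0.838]
G [ 0.6058287  -0.28002062  0.15287337]
```

View pics/w20.png

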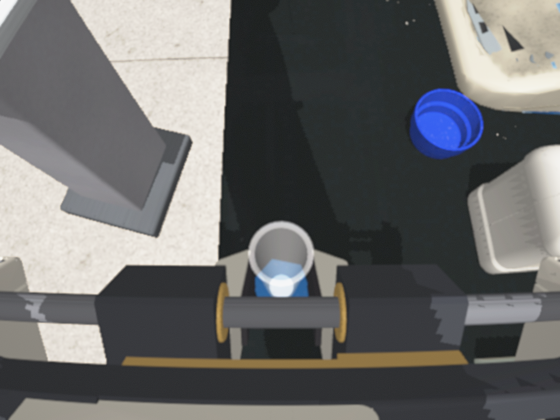

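View pics/s20c.png

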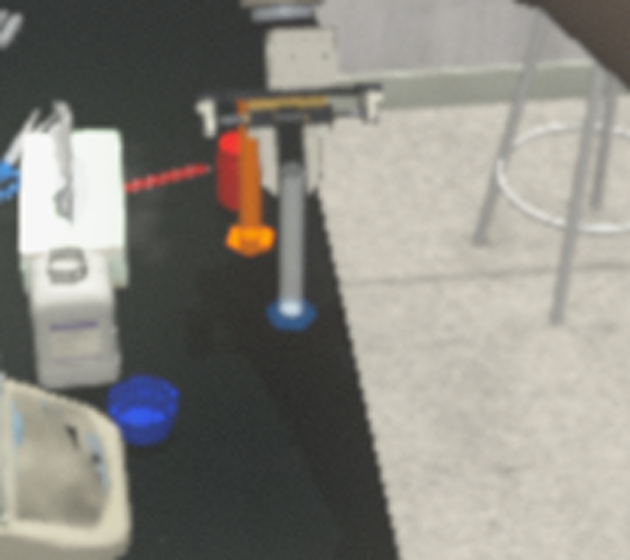

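```bash
python3 - <<'E'
from go import *
off=np.array([.0028,-.012,-.1369]);where(off)
p=Rc.T@(o['position']+off-C)*1000
slides(off,[(p[0],p[1],60),(-300,10,65),(-150,5,65),(-76,5,50)])
from ik import *
Q,X,V=load();RR=Ro.from_rotvec(V[-1]);q=Q[-1];pp=X[-1]
for w in [(p[0],p[1],60),(-150,5,65),(-76,5,50),(-76,5,6)]:
    w=C+Rc@(np.array(w)/1000)-off;q=path(q,pp,w,RR);pp=w;print(np.round(q,2))
E
```

```text
t 38.77 j [ 0.222  0.955  0.775  1.166 -0.837  1.801  1.225] p [ 0.6032 -0.27    0.1369] w 0.286 F [0.2 0.1 0.1]
x [-0.208  0.812  0.545] y [ 0.968  0.25  -0.002] z [-0.138  0.527 -0.838]
obj carrier [-593.8  120.     0. ]
(np.float64(-593.7698046526809), np.float64(119.95354770923652), 60) world [ 0.606 -0.282  0.06 ] slide [ 32.7  -0.1 -50.3]
(-300, 10, 65) world [0.635 0.03  0.065] slide [282.9 106.2 106.2]
(-150, 5, 65) world [0.601 0.176 0.065] slide [408.7 109.4 188. ]
(-76, 5, 50) world [0.581 0.248 0.05 ] slide [462.6 108.6 240.9]
[ 0.23  0.91  0.79  1.1  -0.83  1.89  1.17]
[-0.53  0.63  0.79  1.62 -0.94  1.48  0.76]
[-0.65  0.61  0.77  1.68 -0.98  1.39  0.7 ]
[-0.64  0.66  0.75  1.72 -1.02  1.34  0.77]
```

Call:
jog_arm:
  increments:
    - {"slide": [8,0,-12],"roll": 0,"gripper": 0.1}
    - {"slide": [22,0,-34],"roll": 0,"gripper": 0.1}
    - {"slide": [40,1,-50],"roll": 0,"gripper": 0.1}
    - {"slide": [62,8,-38],"roll": 0,"gripper": 0.1}
    - {"slide": [90,16,-20],"roll": 0,"gripper": 0.1}
    - {"slide": [118,24,-2],"roll": 0,"gripper": 0.1}
    - {"slide": [147,32,17],"roll": 0,"gripper": 0.1}
    - {"slide": [176,40,36],"roll": 0,"gripper": 0.1}
    - {"slide": [205,49,55],"roll": 0,"gripper": 0.1}
    - {"slide": [234,58,74],"roll": 0,"gripper": 0.1}

```text
clock: 39.6
position: [0.6002, -0.0249, 0.2036]
ee_rot: [-1.62, -2.09, -0.479]
force: [0.3, -0.2, -0.7]
width: 0.283
```

Call:
jog_arm:
  increments:
    - {"slide": [29,9,19],"roll": 0,"gripper": 0.1}
    - {"slide": [58,18,38],"roll": 0,"gripper": 0.1}
    - {"slide": [87,27,57],"roll": 0,"gripper": 0.1}
    - {"slide": [116,36,76],"roll": 0,"gripper": 0.1}
    - {"slide": [140,43,91],"roll": 0,"gripper": 0.1}
    - {"slide": [160,48,104],"roll": 0,"gripper": 0.1}
    - {"slide": [172,51,112],"roll": 0,"gripper": 0.1}
    - {"slide": [175,51,114],"roll": 0,"gripper": 0.1}
    - {"slide": [175,51,114],"roll": 0,"gripper": 0.1}
    - {"slide": [175,51,114],"roll": 0,"gripper": 0.1}

```text
clock: 40.43
position: [0.5979, 0.1864, 0.2023]
ee_rot: [-1.623, -2.089, -0.478]
force: [1.0, -0.6, -1.2]
width: 0.284
```

```bash
python3 - <<'E'
from go import *
off=np.array([.0028,-.012,-.1369]);where(off)
slides(off,[(-120,5,60),(-76,5,55)])
im=grab('wrist','w21.png')
im=grab('scene','s21.png')
f=cv2.resize(im['frame'][160:370,200:400],None,fx=2.8,fy=2.8,interpolation=cv2.INTER_CUBIC);cv2.imwrite('pics/s21c.png',f)
E
```

```text
t 40.43 j [-0.534  0.63   0.793  1.616 -0.942  1.484  0.766] p [0.5979 0.1864 0.2023] w 0.284 F [ 1.  -0.6 -1.2]
x [-0.207  0.813  0.544] y [ 0.969  0.248 -0.002] z [-0.137  0.527 -0.839]
obj carrier [-151.8    5.6   65.4]
(-120, 5, 60) world [0.593 0.205 0.06 ] slide [23.8  0.2 21.9]
(-76, 5, 55) world [0.581 0.248 0.055] slide [58.  -0.4 50. ]
```

View pics/w21.png

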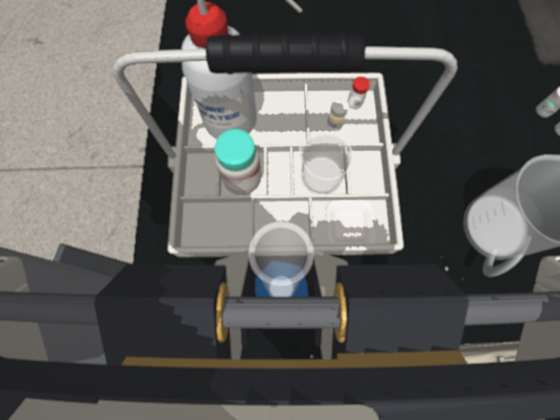

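View pics/s21c.png

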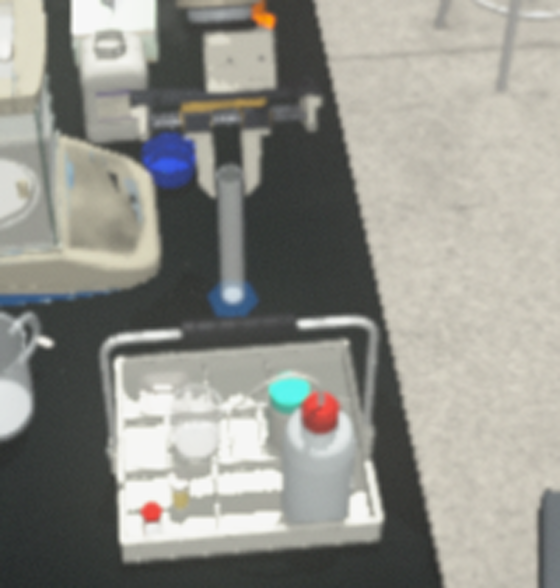

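Call:
jog_arm:
  increments:
    - {"slide": [14,0,12],"roll": 0,"gripper": 0.1}
    - {"slide": [30,0,26],"roll": 0,"gripper": 0.1}
    - {"slide": [46,0,40],"roll": 0,"gripper": 0.1}
    - {"slide": [55,0,48],"roll": 0,"gripper": 0.1}
    - {"slide": [58,0,50],"roll": 0,"gripper": 0.1}
    - {"slide": [58,0,50],"roll": 0,"gripper": 0.1}
    - {"slide": [58,0,50],"roll": 0,"gripper": 0.1}
    - {"slide": [58,0,50],"roll": 0,"gripper": 0.1}
    - {"slide": [58,0,50],"roll": 0,"gripper": 0.1}
    - {"slide": [58,0,50],"roll": 0,"gripper": 0.1}

```text
clock: 41.37
position: [0.5791, 0.2608, 0.1918]
ee_rot: [-1.622, -2.089, -0.478]
force: [-0.4, 0.2, -1.9]
width: 0.284
```

```bash
python3 - <<'E'
from go import *
off=np.array([.0028,-.012,-.1369]);where(off)
im=grab('wrist','w22.png')
cv2.imwrite('pics/w22c.png',cv2.resize(im['frame'][150:300,130:430],None,fx=2.6,fy=2.6,interpolation=cv2.INTER_CUBIC))
im=grab('scene','s22.png')
f=cv2.resize(im['frame'][200:370,210:390],None,fx=3.5,fy=3.5,interpolation=cv2.INTER_CUBIC);cv2.imwrite('pics/s22c.png',f)
im=grab('top','t22.png')
f=cv2.resize(im['frame'][165:285,140:260],None,fx=5,fy=5,interpolation=cv2.INTER_CUBIC);cv2.imwrite('pics/t22c.png',f)
E
```

```text
t 41.37 j [-0.658  0.61   0.78   1.674 -0.979  1.399  0.696] p [0.5791 0.2608 0.1918] w 0.284 F [-0.4  0.2 -1.9]
x [-0.207  0.813  0.545] y [ 0.969  0.248 -0.002] z [-0.137  0.527 -0.839]
obj carrier [-75.1   4.3  54.9]
```

View pics/w22c.png

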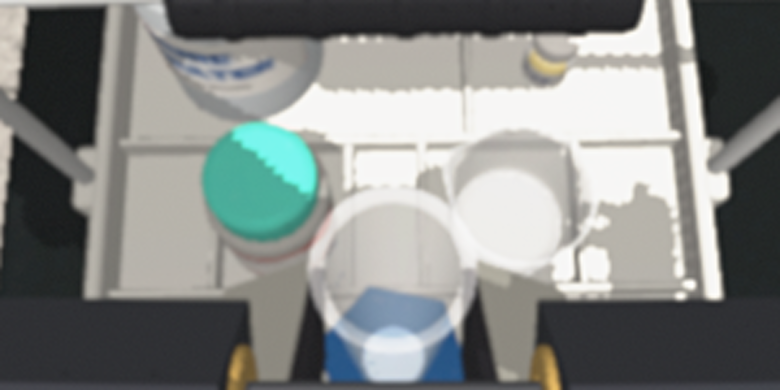

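View pics/s22c.png

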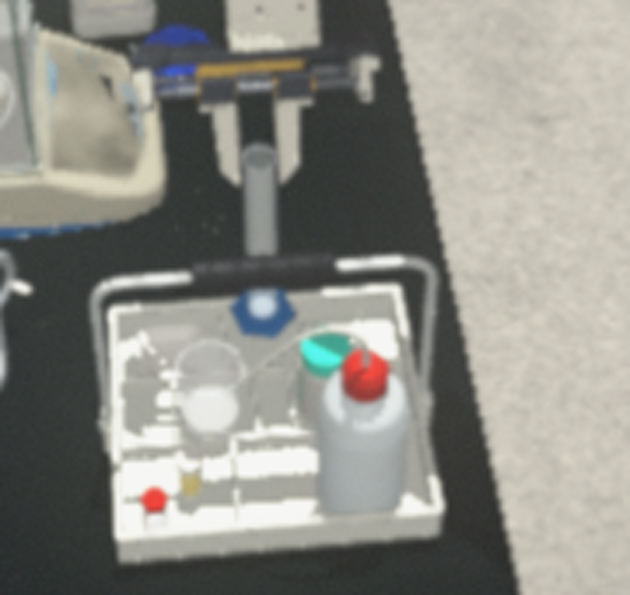

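View pics/t22c.png

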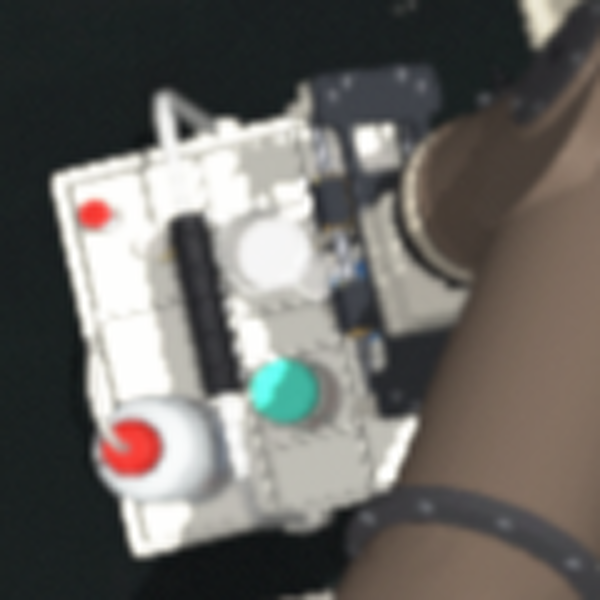

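```bash
python3 - <<'E'
from go import *
off=np.array([.0028,-.012,-.1369])
zb=o['position'][2]+off[2]
im=grab('scene')
k=np.array([(263,312)]);px=(k+.5)/3.5-.5+[210,200]
print('foot scene',((plane(im,px,zb+.004)-C)@Rc*1000).round(1))
# scene carrier corner bias: back-left & back-right outer top corners, dividers (orig coords in s22c)
k=np.array([(110,310),(400,288),(120,560-18),(440,510)]);px=(k+.5)/3.5-.5+[210,200]
print('corners scene z38',((plane(im,px,.038)-C)@Rc*1000).round(1))
im=grab('wrist')
k=np.array([(394,357)]);px=(k+.5)/2.6-.5+[130,150]
print('tube base wrist',((plane(im,px,zb+.008)-C)@Rc*1000).round(1))
k=np.array([(392,272)]);px=(k+.5)/2.6-.5+[130,150]
print('rim wrist',((plane(im,px,zb+.191)-C)@Rc*1000).round(1))
k=np.array([(348,145),(422,145),(573,142),(108,292),(125,145),(678,135)]);px=(k+.5)/2.6-.5+[130,150]
print('walls z22',((plane(im,px,.022)-C)@Rc*1000).round(1)[:,:2],'exp 22,-9,-75')
where(off)
E
```

```text
t 41.52 j [-0.659  0.61   0.78   1.674 -0.979  1.399  0.696] p [0.5788 0.2615 0.1918] w 0.282 F [ 0.6  0.7 -0.3]
x [-0.208  0.812  0.545] y [ 0.968  0.249 -0.002] z [-0.138  0.527 -0.838]
foot scene [[-75.5   4.6  58.9]]
corners scene z38 [[-107.2 -124.8   38. ]
 [-106.5  126.3   38. ]
 [ 114.9 -121.6   38. ]
 [ 110.8  123.6   38. ]]
tube base wrist [[-74.1   3.7  62.9]]
rim wrist [[-74.1   3.8 245.9]]
walls z22 [[  18.    22.1]
 [  17.6   -9.4]
 [  18.   -74.1]
 [ -43.8  121. ]
 [  19.5  118.1]
 [  20.5 -120. ]] exp 22,-9,-75
obj carrier [-74.4   4.4  54.9]
```

Call:
jog_arm:
  increments:
    - {"slide": [-4,0,5],"roll": 0,"gripper": 0.1}
    - {"slide": [-9,0,13],"roll": 0,"gripper": 0.1}
    - {"slide": [-14,0,21],"roll": 0,"gripper": 0.1}
    - {"slide": [-19,0,28],"roll": 0,"gripper": 0.1}
    - {"slide": [-22,0,33],"roll": 0,"gripper": 0.1}
    - {"slide": [-24.5,0,36.5],"roll": 0,"gripper": 0.1}
    - {"slide": [-26,0,38.5],"roll": 0,"gripper": 0.1}
    - {"slide": [-26,0,38.5],"roll": 0,"gripper": 0.1}
    - {"slide": [-26,0,38.5],"roll": 0,"gripper": 0.1}
    - {"slide": [-26,0,38.5],"roll": 0,"gripper": 0.1}

```text
clock: 42.45
position: [0.5789, 0.2611, 0.1457]
ee_rot: [-1.62, -2.09, -0.478]
force: [0.2, 0.1, -0.6]
width: 0.283
```

```bash
python3 - <<'E'
from go import *
off=np.array([.0028,-.012,-.1369]);where(off)
im=grab('scene','s23.png')
f=cv2.resize(im['frame'][200:370,210:390],None,fx=3.5,fy=3.5,interpolation=cv2.INTER_CUBIC);cv2.imwrite('pics/s23c.png',f)
E
```

```text
t 42.45 j [-0.64   0.661  0.753  1.717 -1.022  1.344  0.768] p [0.5789 0.2611 0.1457] w 0.283 F [ 0.2  0.1 -0.6]
x [-0.209  0.812  0.545] y [ 0.968  0.25  -0.002] z [-0.138  0.527 -0.838]
obj carrier [-74.9   4.4   8.8]
```

View pics/s23c.png

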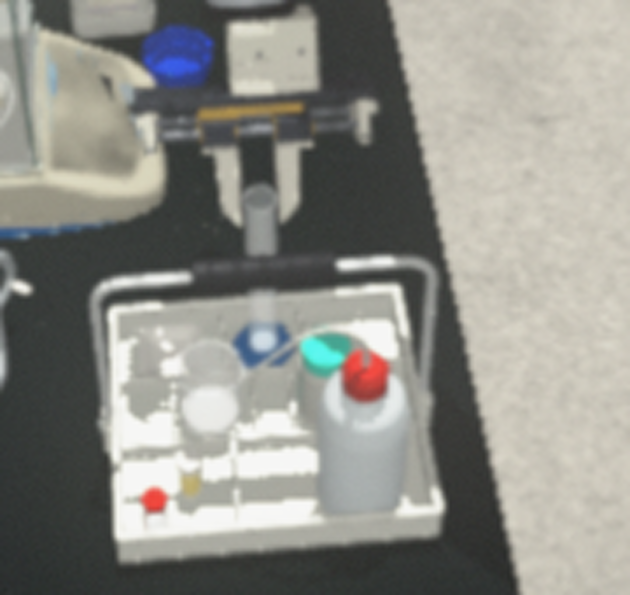

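Foot (≈(262,343) in the crop) sits in the middle bay. Lower to contact.

Call:
jog_arm:
  increments:
    - {"slide": [-0.5,0,0.8],"roll": 0,"gripper": 0.1}
    - {"slide": [-1,0,1.6],"roll": 0,"gripper": 0.1}
    - {"slide": [-1.5,0,2.3],"roll": 0,"gripper": 0.1}
    - {"slide": [-1.7,0,2.6],"roll": 0,"gripper": 0.1}
    - {"slide": [-1.7,0,2.6],"roll": 0,"gripper": 0.1}
    - {"slide": [-1.7,0,2.6],"roll": 0,"gripper": 0.1}
    - {"slide": [-1.7,0,2.6],"roll": 0,"gripper": 0.1}
    - {"slide": [-1.7,0,2.6],"roll": 0,"gripper": 0.1}
    - {"slide": [-1.7,0,2.6],"roll": 0,"gripper": 0.1}
    - {"slide": [-1.7,0,2.6],"roll": 0,"gripper": 0.1}

```text
clock: 43.33
position: [0.579, 0.2612, 0.1429]
ee_rot: [-1.62, -2.09, -0.479]
force: [-0.1, -1.0, 5.2]
width: 0.285
```

```bash
python3 - <<'E'
from go import *
off=np.array([.0028,-.012,-.1369]);where(off)
E
```

```text
t 43.33 j [-0.639  0.665  0.751  1.72  -1.025  1.341  0.772] p [0.579  0.2612 0.1429] w 0.285 F [-0.1 -1.   5.2]
x [-0.209  0.812  0.546] y [ 0.968  0.25  -0.001] z [-0.137  0.528 -0.838]
obj carrier [-74.7   4.3   6. ]
```

Call:
jog_arm:
  increments:
    - {"slide": [0.3,0,-0.5],"roll": 0,"gripper": 0.25}
    - {"slide": [0.3,0,-0.5],"roll": 0,"gripper": 0.3}
    - {"slide": [0.3,0,-0.5],"roll": 0,"gripper": 0.34}
    - {"slide": [0.3,0,-0.5],"roll": 0,"gripper": 0.38}
    - {"slide": [0.3,0,-0.5],"roll": 0,"gripper": 0.42}
    - {"slide": [0.3,0,-0.5],"roll": 0,"gripper": 0.48}
    - {"slide": [0.3,0,-0.5],"roll": 0,"gripper": 0.54}
    - {"slide": [0.3,0,-0.5],"roll": 0,"gripper": 0.6}
    - {"slide": [0.3,0,-0.5],"roll": 0,"gripper": 0.65}
    - {"slide": [0.3,0,-0.5],"roll": 0,"gripper": 0.65}

```text
clock: 44.17
position: [0.5787, 0.2611, 0.1427]
ee_rot: [-1.62, -2.09, -0.478]
force: [0.3, -0.4, -0.3]
width: 0.642
```

```bash
python3 - <<'E'
from go import *
im=grab('wrist','w24.png')
E
```

```text
t 44.17 j [-0.639  0.665  0.751  1.72  -1.024  1.341  0.771] p [0.5787 0.2611 0.1427] w 0.642 F [ 0.3 -0.4 -0.3]
x [-0.208  0.812  0.545] y [ 0.968  0.25  -0.002] z [-0.138  0.527 -0.838]
```

View pics/w24.png

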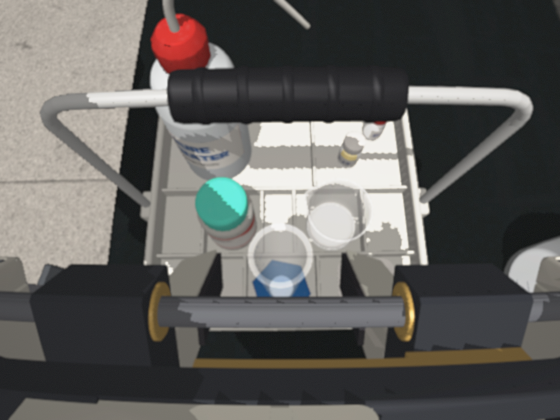

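The cylinder stands free between the open fingers (rim at (280,257)). Now I back off along the tool axis.

Call:
jog_arm:
  increments:
    - {"slide": [0,0,-10],"roll": 0,"gripper": 0.65}
    - {"slide": [0,0,-30],"roll": 0,"gripper": 0.65}
    - {"slide": [0,0,-58],"roll": 0,"gripper": 0.65}
    - {"slide": [0,0,-90],"roll": 0,"gripper": 0.65}
    - {"slide": [-5,0,-122],"roll": 0,"gripper": 0.65}
    - {"slide": [-15,0,-150],"roll": 0,"gripper": 0.65}
    - {"slide": [-30,0,-175],"roll": 0,"gripper": 0.65}
    - {"slide": [-40,0,-190],"roll": 0,"gripper": 0.65}
    - {"slide": [-40,0,-190],"roll": 0,"gripper": 0.65}
    - {"slide": [-40,0,-190],"roll": 0,"gripper": 0.65}

```text
clock: 45.05
position: [0.6137, 0.1268, 0.281]
ee_rot: [-1.623, -2.089, -0.479]
force: [-0.4, 1.1, -0.7]
width: 0.652
```

```bash
python3 - <<'E'
from go import *
im=grab('wrist','w25.png')
im=grab('scene','s25.png')
f=cv2.resize(im['frame'][200:370,210:390],None,fx=3.5,fy=3.5,interpolation=cv2.INTER_CUBIC);cv2.imwrite('pics/s25c.png',f)
E
```

```text
t 45.05 j [-0.44   0.599  0.824  1.461 -0.886  1.655  0.724] p [0.6137 0.1268 0.281 ] w 0.652 F [-0.4  1.1 -0.7]
x [-0.207  0.813  0.544] y [ 0.969  0.247 -0.001] z [-0.136  0.527 -0.839]
```

View pics/w25.png

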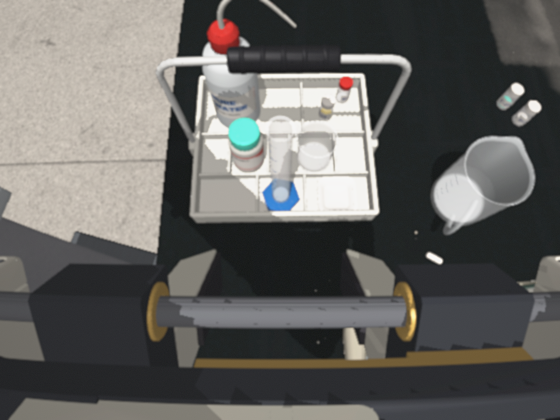

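View pics/s25c.png

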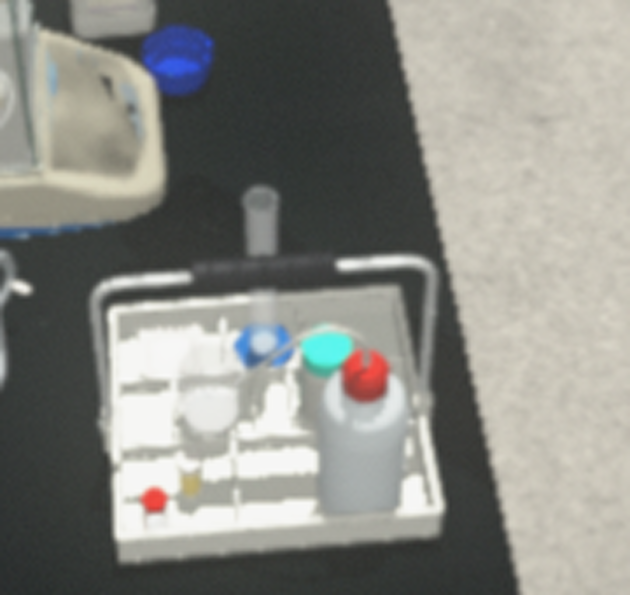

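```bash
python3 - <<'E'
import cv2
f=cv2.imread('pics/w25.png');cv2.imwrite('pics/w25c.png',cv2.resize(f[65:230,180:390],None,fx=3.6,fy=3.6,interpolation=cv2.INTER_CUBIC))
E
```

View pics/w25c.png

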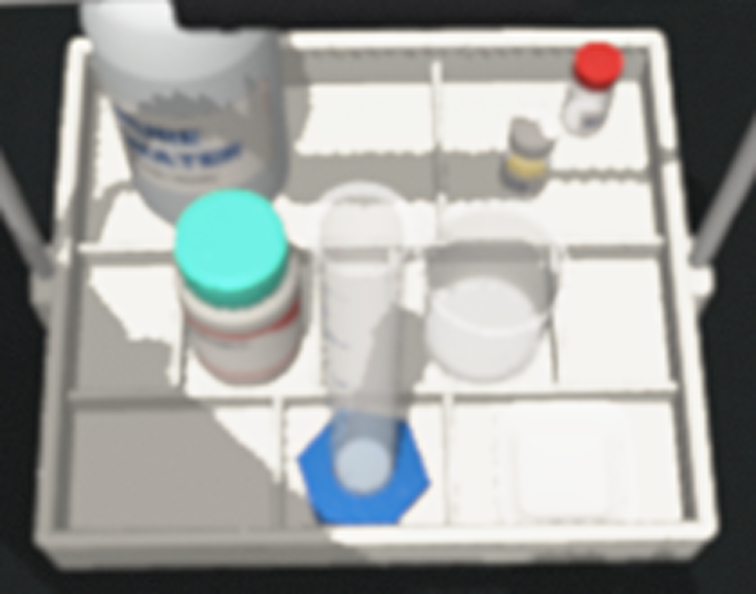

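All three stand upright in their own places: jar at (240,300), beaker at (490,310), and the cylinder's foot at (362,468) inside the middle outer bay. The wash bottle and vials have not moved, and the gripper is clear, so I hand in.

```bash
python3 -c "
from cell import arm
print(arm.observe()['clock'],arm.observe()['force']);print(arm.sign_off())"
```

```text
45.15 [ 0.39890702 -0.47946988  0.29340108]
the job is handed in; nothing more can be done
None
```

The carrier is packed as asked and handed in at 45.2 s. I placed the mint-capped jar first, then the beaker, both under the handle. The clear, blue-footed measuring cylinder went last, into the middle outer bay.

- **Lean:** the moves offer no tilt, so I got the 33° lean by commanding poses just out of reach and carried it through the whole job.
- **Beaker regrip:** on the first approach the gripper body would have come too close to the jar's cap. I set the beaker back on the bench, gripped it about 7 mm higher and then placed it.
- **Setting down:** the beaker and cylinder were lowered until the wrist force read about 5–6 N, then released. The jar showed no clear contact reading and was let go about a millimetre or two above the floor at most.
- **Last checks:** the final wrist and scene pictures show all three upright inside their pockets. The wash bottle, vials and blue lid looked undisturbed, and the gripper was clear with no force on it.
- **Disagreements:** pose readings scattered by 1–3 mm, and the cameras differed by about 1–2 mm on where the carrier stands. Both were within the pocket clearances.

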